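# Clamp a reference filter in the photometer stage with its wing knob

## Task

Put the orange-capped reference filter upright into the bay of the sample stage and let go of it, then turn the red wing knob clockwise until the brass jaw holds the filter firmly against the yellow sprung stop, with about 10 N, and let go of the knob. Go by feel and never squeeze the filter with more than 20 N; do not lean on the lamp housing right beside the wings, and leave the green-capped filter, the beaker and the clear bottle where they are.

Things in the scene. Friction and masses are not known exactly. Their poses are not given: they have to be found in the camera images.
- filter_mid (a point): Centre of the filter to clamp: black upright block with orange cap and orange round windows in its x faces, 34 mm (x) by 30 mm (y) by 60 mm tall, about 130 g, loose on the table; this point is 30 mm above its underside. Grip it across its 34 mm width (fingers closing along its x), at or above the middle: in the bay, jaw and stop are at its y faces. Either way round is fine.
- spare_mid (a point): Centre of the spare filter, the same block with a green cap: leave it alone.
- stage: Sample stage fixed to the table: white plate with blue edge, 130 mm (x) by 236 mm (y), 15 mm thick, turned up to 0.35 rad; origin on the table under the bay. The bay is open above, between two guides at its x sides, the brass jaw (+y) and the yellow stop (-y). The grey cam housing under the wing knob is 48 by 46 mm, its top 50 mm above the table.
- bay (a point): Where to set the filter: on the bay floor (the plate's top, 15 mm above the table), at stage y = -4 mm; axes as the stage. A filter standing here has at least 2 mm free before jaw and stop pad. Aluminium guides 6 mm high, 40 mm long in y, stand at x = -19 and +19 mm (inner faces): the filter, its x along the stage's x, has 2 mm of play each side.
- stop_screw (a point): Top of the black block of the adjustable stop, at the -y end of the bay, 49 mm above the table. Its yellow pad stands 19 mm in front of it, 28 mm wide, 22 to 52 mm above the table, and is sprung: 5 N per mm, 12 mm travel. The stop's setting varies by about 10 mm from run to run; this point is a fixed mark on the stage, at the mean setting, and does not show it.
- jaw: The brass clamp jaw, 28 mm wide and 30 mm high, 22 to 52 mm above the table; its origin is the middle of its face, which looks to the stage's -y. Turning the wing knob clockwise drives it 14 mm per radian towards -y.
- wing_grip (a point): Middle of the red wing, on the knob's upright axis (stage x = 0, y = +50 mm), 75 mm above the table. The wing is a flat upright plate 10 mm thick (point x), 56 mm long (point y), 26 mm tall, top 88 mm above the table; at first its length is within 0.45 rad of the stage's y. Grip it from above at the middle across its thickness, with the point of grip at about this point.
- knob_axis (a point): Foot of the knob on its axis, 52 mm above the table. The knob must turn clockwise from above by 0.45 to 1.45 rad (one grasp), ending by feel. It has a steady friction of 0.25 N m, which keeps it where it is left. Once the filter meets jaw and pad, the torque climbs about 0.9 N m per radian: 0.14 N m above free running means 10 N on the filter, 0.28 N m means 20 N, too much.
- lamp: White lamp housing with a red stripe on the stage, 90 mm (x) by 50 mm (y), top 85 mm above the table. Origin: foot of the face towards the knob, 33 mm from the knob's axis. The wing tips pass it with 5 mm to spare, and fingers opened wide beside it would press on it: open them only some 10 mm a side around the wing.
- beaker: Glass beaker, 68 mm wide and 85 mm high, origin under its base: leave alone.
- reagent: Clear bottle with a blue cap, 70 mm wide and 160 mm high, origin under its base: leave alone.
Mind the look-alikes: they are no part of the job. Leave any pink look-alike of the part that bears filter_mid alone.

How it is judged:
On the way, in this order (a step that is already met when the one before it is completed fails the run):
1. the orange-capped filter stands on the bay floor between the guides, let go and not yet clamped (z of filter_mid in the frame of stage below 0.0475 m and x of filter_mid in the frame of stage between -0.004 and 0.004 m and y of filter_mid in the frame of stage between -0.02 and 0.004 m and contact force between the fingers and filter below 0.1 N and contact force between jaw and filter below 3 N), for 0.2 s.
2. the jaw holds the filter with at least 6 N (contact force between jaw and filter above 6 N), for 0.2 s.
At the end, for the whole second after the job is handed in: The orange-capped filter stands upright (within 0.06 rad) on the bay floor, square to the guides (within 0.12 rad, 4 mm), held still between jaw and sprung stop with 6 to 15 N, and the knob and filter are let go (contact force between jaw and filter between 6 and 15 N and z of filter_mid in the frame of stage between 0.0425 and 0.0475 m and x of filter_mid in the frame of stage between -0.004 and 0.004 m and y of filter_mid in the frame of stage between -0.024 and 0 m and angle between filter_mid's own z axis and vertical below 0.06 rad and angle between the x axis of filter_mid and the x axis of stage, either way round below 0.12 rad and linear speed of filter below 0.02 m/s); the robot touches nothing.
It fails at once if the jaw squeezes the filter with more than 20 N (contact force between jaw and filter above 20 N).
It fails at once if the robot presses on the lamp housing with more than 5 N (contact force between any of the arm, the fingers and lamp above 5 N).
It fails at once if the green-capped filter is moved (distance of spare_mid from where it was at the start of the episode above 0.015 m).
It fails at once if the beaker or the clear bottle is moved (distance of any of beaker, reagent from where it was at the start of the episode above 0.015 m).
It also fails if it takes over 72 s, if anything falls off the work surface, if the arm or the gripper's body presses on something with over 40 N, if the wrist force passes 120 N, or if a joint passes its speed limit or range.

## Robot

A 6-joint arm with a two-finger parallel gripper is mounted at the origin on the work surface. World frame = base frame: x ahead of the robot, y to its left, z up, the work surface at z = 0. Lengths are in m, angles in rad, forces in N, time in s.
With the tool pointing down it reaches from about 0.3 to 0.875 m from the base axis. Payload 6.4 kg.
Tool frame: the origin (TCP) lies on the centre line of the jaws, within the pads' length; the fingertips stand ctrl.nose_length ahead of it and the grasp point (between the pads) lies 6 mm ahead of it (ctrl.nose_length is the distance from the TCP to the fingertips, in m); x points along the fingers, y is the direction in which the jaws open and shut, and the axes are right-handed (so a half turn about x gives the same grasp; the last joint's range is limited). The gripper opens to 85 mm and grips with 20 to 120 N. Pads are 22 mm wide; open, the fingers measure 114 mm over their backs; the gripper's body (76 mm by 85 mm) begins 54 mm behind the grasp point. The pads swing forward as they close: fully open they stand 13 mm farther back than shut.
Start: joints at [1.028, 0.181, 1.607, -0, 1.354, -0.206], TCP at [0.19, 0.543, 0.226] pointing down, gripper open.
Joint ranges: [-2.99, 2.99], [-0.89, 2.07], [0.3, 2.58], [-1.14, 4.28], [0, 2.63], [-3.12, 3.12]. Speed limits (rad/s): [2.57, 2.57, 3.01, 3.14, 3.14, 3.14].

## Interface

Orientations are given as a unit quaternion [w, x, y, z].
In Python, from bench import telemetry, cams, workorder, spotter, ctrl gives the robot as it stands. The module is installed in compiled form; this text tells all that it offers.
- The arm moves only by the tool servo_tool, never from a script. Its argument "targets" is one flat list of numbers, 4 for each row, row after row: the shift along the tool's x, y, z in mm, then the turn about the tool's x in rad. A call has exactly 5 rows; each row shifts and turns the commanded pose from where the row before left it, along the tool's axes as they then stand; what a row does not reach is not made up. A row lasts 1/10 s, in which the tool goes at most 50 mm and 8.59 degrees, less where a joint would pass 70% of its speed; a pose out of reach is approached as far as the arm can. A call is refused whole if a number of a shift passes 50 or a number of a turn 0.15, either way. A call with a gripper value outside its range is refused whole. "fingers" is the finger opening in mm, from 0 to 85.4, set as the call begins (left out, the last holds). The fingers move at their own pace and stop on an object; the grip force is fixed at half the most. Time passes only in rows, so rows that do not move let the fingers close, or fill a call up. It gives the time, the measured TCP pose, the force and the opening at its end, in the units of the state.
- telemetry.get_obs(): the state, without advancing time (a new reading comes with each control period).
- cams.camera(name): name is "side" or "top" or "wrist"; returns (picture, depth): 480x640x3 uint8, blue, green, red; 480x640 float32, m along the optical axis (not along the pixel's ray), 0 where there is no reading.
- cams.camera_params(name): a dict with "intrinsics" (3x3 intrinsics, pixels), "R" (3x3) and "t" (3): a world point X has camera coordinates R X + t; the wrist camera has in their place "mount" (4x4, takes a point from camera to tool coordinates, whose origin is the TCP and whose axes are the tool frame's). Camera axes: x right, y down, z forward; pixel columns grow to the right and rows downward; lengths in m; the calibration is good to about 2 mm. A picture is of the moment at which its call begins: read the wrist's pose just before it. camera_params takes no time and is no camera call.
- workorder.hand_in(): hands the job in, once; it reports no verdict.
Trained networks look in the newest picture that a camera, given by its name, has taken for a name from the list of things; names that differ only in an ending like _2 or _b are one class to them, and where a whole thing is asked for, a point or a joint stands for the part that bears it (a point fixed in the world has none). Each returns a list of dicts, best first, with "score" (0 to 1); they miss things now and then, are a little off and sometimes report something else, mostly with a low value. They report only what shows in the picture. A call takes as long as a camera call. They do not tell look-alikes from the thing itself.
- spotter.search_frame(camera, thing): "pixel" ([column, row] in pixels, amid what is visible of it).
The state is a dict: "time_s": time; "q": joint angles; "dq": joint speeds; "joint_efforts": joint torques, N m; "eef_pos": TCP position; "eef_rot": TCP orientation; "wrist_force": force on the tool from outside, world axes, zero at the start; "torque": the same for the moment, N m; "opening": opening from 0.0 (shut) to 1.0 (fully open).
Only numpy, scipy, OpenCV 4.12 (cv2) and the standard library are available. Lean on these libraries where they do the work, as an engineer would, in place of code of your own. Each camera call takes 0.05 s, during which the arm holds its last target.

## Working session

There is one attempt and no reset: what is moved stays moved. The work goes in short steps, Python scripts to look and compute and a tool call to move; the robot and the scene stay as the last step left them, time stands still between calls to the robot, and variables do not carry over. Pictures are saved under pics/ and viewed, and the job is handed in when it is done.

Besides the shell and the picture viewer there is one more tool, called by a JSON object that holds its "fn" and its "kwargs", one argument or row to a line. servo_tool: Moves the arm, as the interface text tells. Its arguments: {"type":"object","properties":{"targets":{"type":"array","items":{"type":"number"}},"fingers":{"type":"number"}},"required":["targets"]}

```bash
mkdir -p pics; cat > h.py <<'E'
import numpy as np, cv2
from bench import telemetry, cams, workorder, spotter, ctrl
from scipy.spatial.transform import Rotation as Ro
def Rq(q): return Ro.from_quat([q[1],q[2],q[3],q[0]]).as_matrix()
def snap(name,fn):
    o=telemetry.get_obs(); im,d=cams.camera(name); cv2.imwrite('pics/'+fn+'.png',im); np.savez('pics/'+fn+'.npz',d=d,im=im,p=o['eef_pos'],q=o['eef_rot'])
    return im,d
def world(name,fn,uv,dep=None):
    z=np.load('pics/'+fn+'.npz'); P=cams.camera_params(name); K=np.array(P['intrinsics'])
    uv=np.atleast_2d(uv).astype(int); d=z['d'][uv[:,1],uv[:,0]]
    c=np.c_[(uv[:,0]-K[0,2])/K[0,0],(uv[:,1]-K[1,2])/K[1,1],np.ones(len(uv))]*d[:,None]
    return c2w(name,z,c)
def c2w(name,z,c):
    P=cams.camera_params(name)
    if name=='wrist':
        M=np.array(P['mount']); t=c@M[:3,:3].T+M[:3,3]; return t@Rq(z['q']).T+z['p']
    return (c-np.array(P['t']))@np.array(P['R'])
def cloud(name,fn):
    v,u=np.mgrid[0:480,0:640]; z=np.load('pics/'+fn+'.npz'); w=world(name,fn,np.c_[u.ravel(),v.ravel()])
    return w.reshape(480,640,3), z['im'], z['d']
E
python3 - <<'E'
from h import *
o=telemetry.get_obs(); print(o, ctrl.nose_length)
for n in ['side','top','wrist']: snap(n,n+'0')
print(Rq(o['eef_rot']).round(3))
E
```

```text
{'time_s': 0.0, 'q': array([ 1.02769327e+00,  1.81544757e-01,  1.60801256e+00, -3.36987225e-05,
        1.35379254e+00, -2.06327894e-01]), 'dq': array([ 0.00143092, -0.00010398, -0.00178361, -0.00063754,  0.00028158,
       -0.00100517]), 'joint_efforts': array([-1.59108788e-05, -4.44893610e+01, -3.51325142e+01, -2.69715156e-04,
        9.42915387e-03, -2.47404870e-06]), 'eef_pos': array([0.18971663, 0.54220232, 0.22467987]), 'eef_rot': array([ 0.69688926,  0.11792111,  0.69732239, -0.11908595]), 'wrist_force': array([0.31100105, 0.17259607, 0.14293359]), 'torque': array([-0.01557882, -0.02757353, -0.05325006]), 'opening': 1.0019383852109949} 0.025
[[-0.001  0.33   0.944]
 [-0.002  0.944 -0.33 ]
 [-1.    -0.002 -0.   ]]
```

View pics/top0.png

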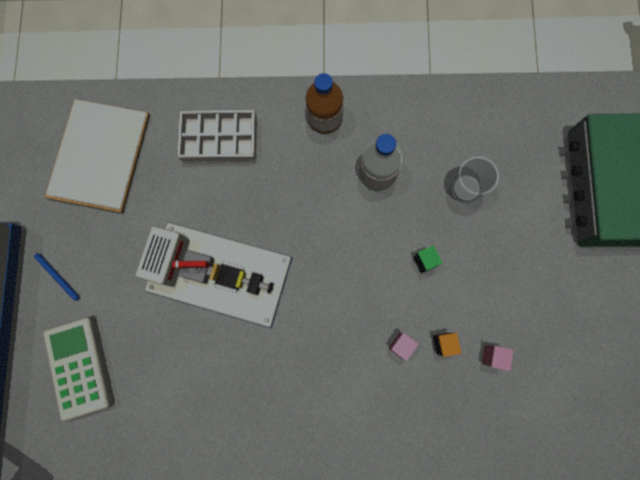

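View pics/side0.png

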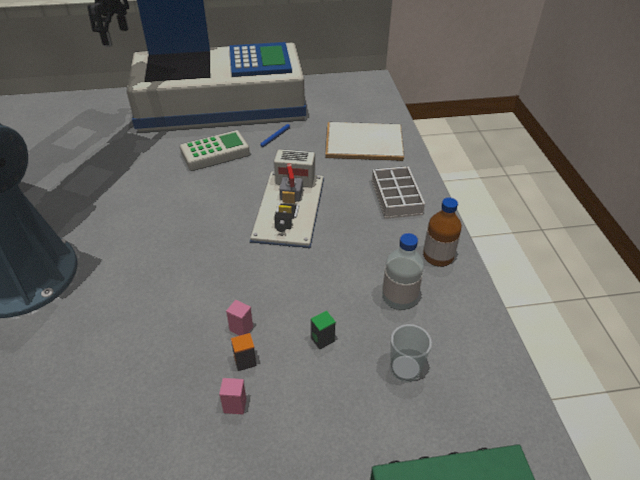

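View pics/wrist0.png

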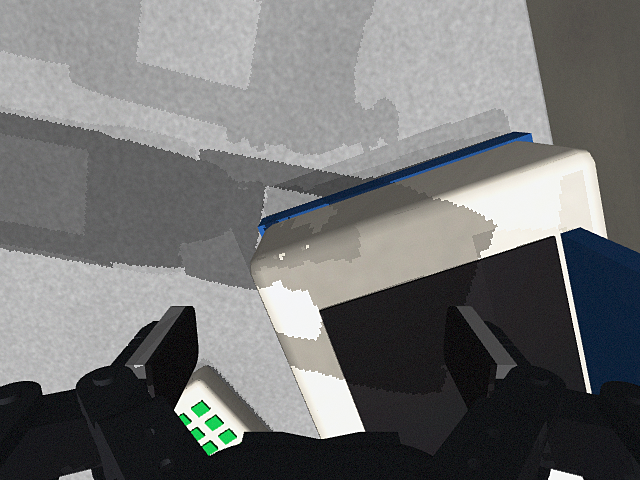

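The top view shows the orange cap at (450,345) and pink look-alikes at (404,345) and (498,357). The green cap is at (428,258). On the stage, the lamp is at (158,256), the wing at (190,264), the bay at (229,276) and the stop at (258,284).

```bash
python3 - <<'E'
from h import *
W,im,d=cloud('top','top0')
hsv=cv2.cvtColor(im,cv2.COLOR_BGR2HSV)
def show(n,m,zr):
    m=m&(W[...,2]>zr[0])&(W[...,2]<zr[1]); p=W[m]; 
    r=cv2.minAreaRect((p[:,:2]*1000).astype(np.float32)); print(n,len(p),p.mean(0).round(4),[np.round(x,1) for x in r], p[:,2].min().round(3),p[:,2].max().round(3))
H,S,V=[hsv[...,i].astype(int) for i in range(3)]
show('orange',(H>8)&(H<22)&(S>150)&(V>100),(.045,.08))
v,u=np.mgrid[0:480,0:640]
show('green',(H>45)&(H<75)&(S>120)&(u<450)&(u>400)&(v>200),(.045,.08))
for a,b in((380,425),(485,520)):show('pink',(H>150)&(S>40)&(u>a)&(u<b)&(v>320)&(v<375),(.045,.08))
st=(u>130)&(u<300)&(v>215)&(v<335)
show('red',st&((H<6)|(H>174))&(S>150),(.065,.1))
show('stagewhite',st&(V>120),(.008,.02))
show('lamp',st&(V>120),(.078,.1))
show('yellow',st&(H>22)&(H<35)&(S>130),(.0,.1))
P=cams.camera_params('top');print(P); print(cams.camera_params('wrist'))
c=im[215:335,130:300]; cv2.imwrite('pics/topz.png',cv2.resize(c,None,fx=4.5,fy=4.5,interpolation=cv2.INTER_CUBIC))
E
```

```text
orange 395 [ 0.4461 -0.2598  0.0602] [array([495.7, -83.7]), array([433.5,  39.5]), np.float64(74.1)] 0.05 0.065
green 356 [ 0.5836 -0.2461  0.0598] [array([ 584.6, -247.2]), array([33.3, 29. ]), np.float64(24.6)] 0.045 0.066
pink 397 [ 0.4384 -0.2     0.0601] [array([ 438.2, -200.7]), array([30.2, 32.8]), np.float64(52.8)] 0.045 0.064
pink 452 [ 0.4204 -0.3552  0.0595] [array([ 420.1, -356.9]), array([31.1, 33. ]), np.float64(77.7)] 0.045 0.065
red 213 [0.5728 0.1529 0.0843] [array([573. , 155.3]), array([61. , 63.9]), np.float64(74.6)] 0.065 0.092
stagewhite 5707 [0.5553 0.0997 0.0154] [array([563.7, 121.8]), array([234.7, 129.2]), np.float64(74.1)] 0.008 0.02
lamp 1238 [0.5859 0.2002 0.0857] [array([581. , 179.7]), array([108.6,  89.8]), np.float64(74.3)] 0.08 0.091
yellow 109 [0.5518 0.0851 0.0452] [array([555.1,  96.3]), array([50.9, 27. ]), np.float64(76.9)] 0.013 0.056
{'intrinsics': array([[505.82250217,   0.        , 318.34745759],
       [  0.        , 505.82250217, 235.98123347],
       [  0.        ,   0.        ,   1.        ]]), 'R': array([[-1.35631469e-04, -9.99442363e-01, -3.33907930e-02],
       [-9.84436975e-01,  6.00147543e-03, -1.75635486e-01],
       [ 1.75737939e-01,  3.28473096e-02, -9.83888831e-01]]), 't': array([-0.05802127,  0.62297287,  0.81450134])}
{'intrinsics': array([[418.9028776 ,   0.        , 320.52650965],
       [  0.        , 418.9028776 , 236.42192652],
       [  0.        ,   0.        ,   1.        ]]), 'mount': array([[ 6.86591197e-04, -2.80552377e-01,  9.59838472e-01,
        -1.48440102e-01],
       [ 9.99999726e-01, -7.24134380e-05, -7.36485140e-04,
         1.75047772e-04],
       [ 2.76127860e-04,  9.59838715e-01,  2.80552251e-01,
        -7.15652331e-02],
       [ 0.00000000e+00,  0.00000000e+00,  0.00000000e+00,
         1.00000000e+00]])}
```

View pics/topz.png

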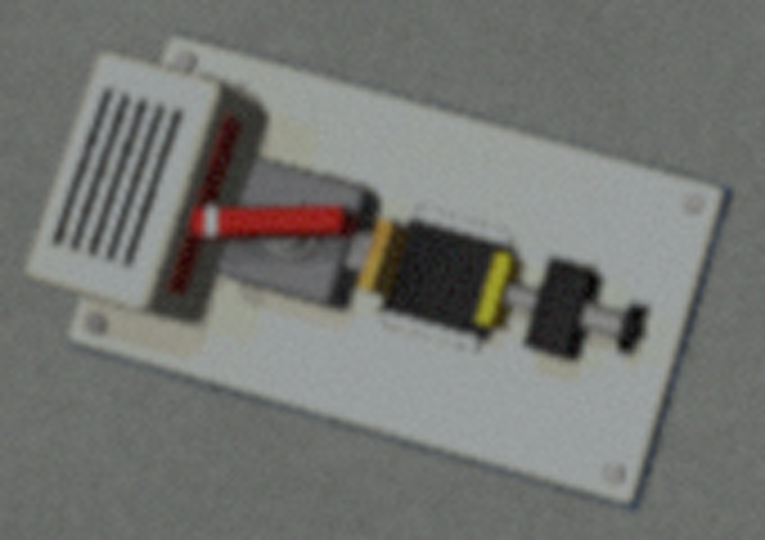

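```bash
python3 - <<'E'
from h import *
W,im,d=cloud('top','top0')
hsv=cv2.cvtColor(im,cv2.COLOR_BGR2HSV)
H,S,V=[hsv[...,i].astype(int) for i in range(3)]
v,u=np.mgrid[0:480,0:640]
st=(u>130)&(u<300)&(v>215)&(v<335)
P=cams.camera_params('top');K=np.array(P['intrinsics']);R=np.array(P['R']);t=np.array(P['t'])
def plane(n,m,z):
    m=cv2.morphologyEx(m.astype(np.uint8),cv2.MORPH_OPEN,np.ones((2,2)))
    k,l,s,c=cv2.connectedComponentsWithStats(m); i=1+s[1:,4].argmax(); 
    vv,uu=np.where(l==i); c=np.c_[(uu-K[0,2])/K[0,0],(vv-K[1,2])/K[1,1],np.ones(len(uu))]
    r=c@R; o=-R.T@t; p=o+r*((z-o[2])/r[:,2])[:,None]
    q=cv2.minAreaRect((p[:,:2]*1000).astype(np.float32)); print(n,len(p),(p.mean(0)*1000).round(1),[np.round(x,1) for x in q])
    return p
plane('orange',(H>8)&(H<22)&(S>150)&(V>100)&(u>430)&(u<470)&(v>325)&(v<365)&(W[...,2]>.055),.06)
plane('lamp',st&(V>100)&(S<60)&(W[...,2]>.08),.085)
plane('red',st&((H<6)|(H>174))&(S>150)&(V>120)&(u>170),.088)
plane('plate',st&(W[...,2]>.008)&(W[...,2]<.09),.015)
c=im[310:390,380:530]; cv2.imwrite('pics/topf.png',cv2.resize(c,None,fx=5,fy=5,interpolation=cv2.INTER_CUBIC))
W,im,d=cloud('side','side0')
c=im[290:420,200:360]; cv2.imwrite('pics/sidef.png',cv2.resize(c,None,fx=4.5,fy=4.5,interpolation=cv2.INTER_CUBIC))
E
```

```text
orange 381 [ 440.  -275.3   60. ] [array([ 440.1, -275.3]), array([33.4, 29.4]), np.float64(10.0)]
lamp 1263 [586.8 205.2  85. ] [array([587.1, 205.7]), array([48.8, 89.4]), np.float64(74.0)]
red 121 [570.9 145.3  88. ] [array([571.1, 146.3]), array([41.8,  6.6]), np.float64(89.8)]
plate 10193 [564.  126.9  15. ] [array([565.7, 130.9]), array([262. , 130.6]), np.float64(73.9)]
```

View pics/topf.png

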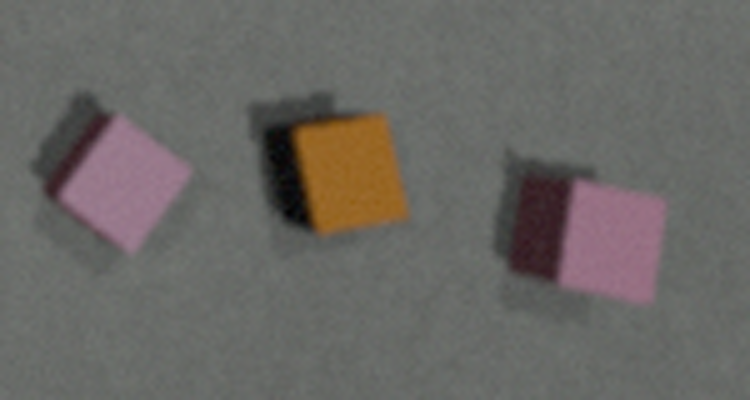

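View pics/sidef.png

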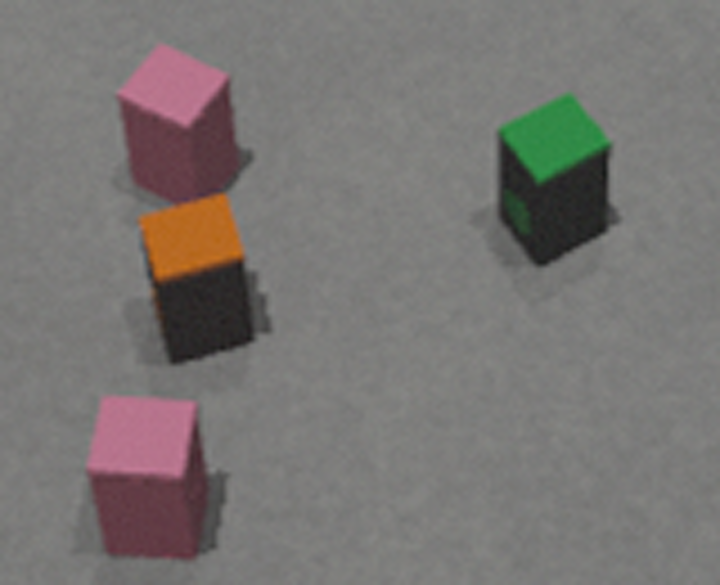

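The orange filter is at about (440,-275) mm with yaw 10°, and its 33.4 mm side is along x. The stage yaw is about -16°, the knob about (571,150) and the bay about (556,98). I'll go over the stage first for a closer look.

{"fn": "servo_tool", "kwargs": {
  "targets": [0,-25,41,0,0,-25,41,0,0,-25,41,0,0,-25,41,0,0,-25,41,0]
}}

```text
time_s: 0.65
eef_pos: [0.3428, 0.3554, 0.2255]
eef_rot: [0.697, 0.118, 0.697, -0.118]
wrist_force: [0.8, 0.6, -0.5]
opening: 1.0
```

{"fn": "servo_tool", "kwargs": {
  "targets": [0,-25,41,0,0,-25,41,0,0,-25,41,0,0,-25,41,0,0,-25,41,0]
}}

```text
time_s: 1.15
eef_pos: [0.4952, 0.1695, 0.2255]
eef_rot: [0.697, 0.119, 0.697, -0.119]
wrist_force: [0.9, -0.3, 0.2]
opening: 1.002
```

{"fn": "servo_tool", "kwargs": {
  "targets": [0,-25,41,0,0,-22,41,0,0,0,0,0.15,0,0,0,0.15,0,0,0,0.15]
}}

```text
time_s: 1.65
eef_pos: [0.5562, 0.0992, 0.2249]
eef_rot: [0.652, 0.273, 0.653, -0.274]
wrist_force: [-0.5, -0.1, -0.7]
opening: 0.996
```

{"fn": "servo_tool", "kwargs": {
  "targets": [0,0,0,0.15,0,0,0,0.15,0,0,0,0.15,0,0,0,0.15,0,0,0,0.15]
}}

```text
time_s: 2.15
eef_pos: [0.556, 0.0998, 0.2252]
eef_rot: [0.507, 0.493, 0.507, -0.493]
wrist_force: [0.2, 0.2, -0.3]
opening: 1.001
```

{"fn": "servo_tool", "kwargs": {
  "targets": [0,0,0,0.15,0,0,0,0.15,0,0,0,0,0,0,0,0,0,0,0,0]
}}

```text
time_s: 2.65
eef_pos: [0.5562, 0.0998, 0.2255]
eef_rot: [-0.43, -0.561, -0.43, 0.561]
wrist_force: [-1.0, 0.2, -0.2]
opening: 0.998
```

```bash
python3 - <<'E'
from h import *
im,d=snap('wrist','w1'); o=telemetry.get_obs(); print(o['q'].round(3)); R=Rq(o['eef_rot']);print(R.round(3))
E
```

```text
[-0.032  0.159  1.632 -0.     1.35   0.231]
[[-0.     0.965 -0.261]
 [ 0.    -0.261 -0.965]
 [-1.    -0.     0.   ]]
```

View pics/w1.png

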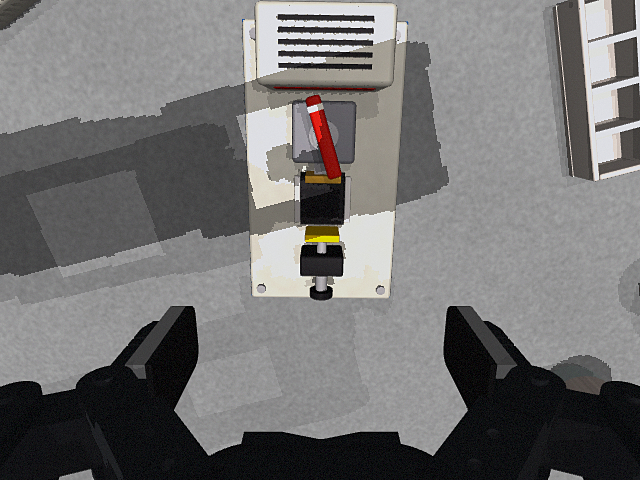

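The wrist view shows the whole stage. The wing runs from (314,98) to (334,178), the knob axis is near (323,133), the brass jaw is at (322,178), the bay floor spans rows 172–224, the yellow pad is at (322,234) and the stop block at (322,260).

```bash
cat > m.py <<'E'
from h import *
def rays(fn):
    z=np.load('pics/'+fn+'.npz'); P=cams.camera_params('wrist');K=np.array(P['intrinsics']);M=np.array(P['mount']);R=Rq(z['q'])
    o=R@M[:3,3]+z['p']; A=R@M[:3,:3]
    return o,A,K
def onz(fn,uv,h):
    o,A,K=rays(fn); uv=np.atleast_2d(uv).astype(float)
    r=np.c_[(uv[:,0]-K[0,2])/K[0,0],(uv[:,1]-K[1,2])/K[1,1],np.ones(len(uv))]@A.T
    return o+r*((h-o[2])/r[:,2])[:,None]
def rect(fn,m,h,n):
    m=cv2.morphologyEx(m.astype(np.uint8),cv2.MORPH_OPEN,np.ones((3,3)))
    k,l,s,c=cv2.connectedComponentsWithStats(m); i=1+s[1:,4].argmax(); vv,uu=np.where(l==i)
    p=onz(fn,np.c_[uu,vv],h); q=cv2.minAreaRect((p[:,:2]*1000).astype(np.float32)); print(n,len(p),(p.mean(0)*1000).round(1),[np.round(x,1) for x in q]); return p
E
python3 - <<'E'
from m import *
W,im,d=cloud('wrist','w1'); z=W[...,2]
H,S,V=[cv2.cvtColor(im,cv2.COLOR_BGR2HSV)[...,i].astype(int) for i in range(3)]
v,u=np.mgrid[0:480,0:640]; b=(u>230)&(u<420)&(v<302)
print('zs lamp',np.median(z[20:60,260:275]),'plate',np.median(z[260:290,270:290]),'floor',np.median(z[185:210,310:335]))
rect('w1',b&(z>.078)&(V>100)&(S<70),.085,'lamp')
rect('w1',b&((H<6)|(H>174))&(S>150)&(v>92),.088,'wing')
rect('w1',b&(abs(z-.088)<.005)&(v>92),.088,'wingd')
rect('w1',b&(z>.006),.015,'plate')
p=W[b&(abs(z-.05)<.004)&(v<170)&(S<60)];print('cam',cv2.minAreaRect((p[:,:2]*1000).astype(np.float32)))
p=W[b&(abs(z-.049)<.003)&(v>240)];print('stopblk',cv2.minAreaRect((p[:,:2]*1000).astype(np.float32)))
p=W[b&(H>22)&(H<35)&(S>130)&(z>.045)&(v>215)];print('pad',len(p),cv2.minAreaRect((p[:,:2]*1000).astype(np.float32)))
p=W[b&(H>8)&(H<24)&(S>100)&(z>.04)&(v>150)&(v<200)];print('jaw',len(p),cv2.minAreaRect((p[:,:2]*1000).astype(np.float32)))
cv2.imwrite('pics/w1z.png',cv2.resize(im[80:300,235:410],None,fx=2.7,fy=2.7,interpolation=cv2.INTER_CUBIC))
E
```

```text
zs lamp 0.08515493555807782 plate 0.01526857407681198 floor 0.01579937431464462
lamp 9023 [588.2 209.6  85. ] [array([588.1, 209.2]), array([48.3, 88.4]), np.float64(74.1)]
wing 990 [572.5 149.2  88. ] [array([572.5, 148.7]), array([ 9.6, 45.3]), np.float64(1.3)]
wingd 1267 [572.4 154.4  88. ] [array([572.5, 153.6]), array([10.4, 55.6]), np.float64(1.8)]
plate 44960 [568.3 139.6  15. ] [array([565. , 127.8]), array([249.9, 129. ]), np.float64(74.1)]
cam ((566.1659545898438, 161.47747802734375), (53.69255065917969, 64.46357727050781), 73.7997055053711)
stopblk ((542.4478149414062, 47.737586975097656), (54.4483528137207, 35.528533935546875), 74.28237915039062)
pad 296 ((552.87255859375, 98.68667602539062), (144.68063354492188, 26.885692596435547), 83.33873748779297)
jaw 283 ((569.05517578125, 143.66123962402344), (51.796024322509766, 27.094186782836914), 75.16852569580078)
```

View pics/w1z.png

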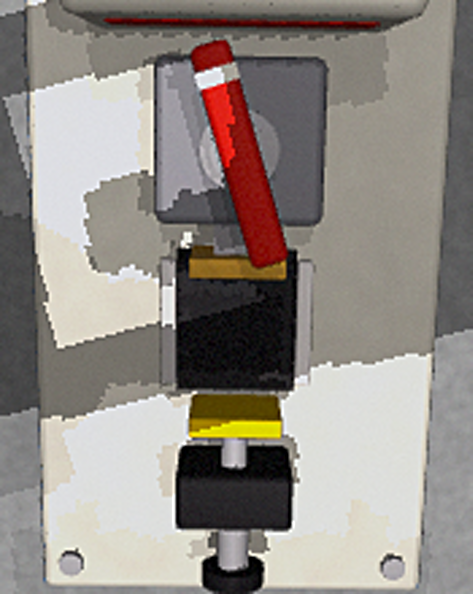

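```bash
python3 - <<'E'
from m import *
k=np.array([572.4,153.6]); yh=np.array([np.cos(np.radians(74.1)),np.sin(np.radians(74.1))]); xh=np.array([yh[1],-yh[0]])
def S(p,h):
    w=onz('w1',np.array(p)/2.7+[235,80],h)*1000; q=w[:,:2]-k; print(np.c_[q@xh,q@yh+50].round(1), h)
S([[163,262],[177,262],[163,380],[297,262],[313,262],[311,383],[297,383],[178,388],[296,388]],.021)
S([[28,585],[418,588]],.015)
S([[189,275],[285,275]],.052)  # jaw top front edge
S([[190,420],[281,420],[190,437],[281,437]],.052)
S([[189,397],[281,397]],.022)
S([[155,58],[325,58],[157,222],[325,222]],.05)
S([[177,447],[292,447],[177,515],[292,515]],.049)
E
```

```text
[[-22.8  13.7]
 [-18.4  13.8]
 [-22.9 -24.3]
 [ 19.1  14.3]
 [ 24.1  14.4]
 [ 24.8 -24.6]
 [ 20.3 -24.6]
 [-18.  -26.9]
 [ 20.  -26.3]] 0.021
[[-70.  -99.4]
 [ 64.7 -98.6]] 0.015
[[-13.5  14.6]
 [ 13.9  15. ]] 0.052
[[-13.1 -28.5]
 [ 13.9 -28.1]
 [-13.  -33.8]
 [ 14.1 -33.4]] 0.052
[[-14.4 -29.5]
 [ 15.2 -29.1]] 0.022
[[-23.1  73.6]
 [ 23.3  74.3]
 [-22.7  29.3]
 [ 24.9  30. ]] 0.05
[[-17.  -37.9]
 [ 17.6 -37.4]
 [-17.  -59.8]
 [ 18.2 -59.3]] 0.049
```

{"fn": "servo_tool", "kwargs": {
  "targets": [0,-2,48,0,0,-2,48,0,0,-2,48,0,0,-2,48,0,0,-2,48,0],
  "fingers": 85
}}

```text
time_s: 3.2
eef_pos: [0.4827, -0.1307, 0.2258]
eef_rot: [0.43, 0.562, 0.43, -0.561]
wrist_force: [0.4, 0.3, -0.4]
opening: 0.994
```

{"fn": "servo_tool", "kwargs": {
  "targets": [0,-2,48,0,0,-2,48,0,0,-2,48,0,0,0,6,-0.146,0,0,0,-0.146]
}}

```text
time_s: 3.7
eef_pos: [0.4374, -0.2745, 0.2256]
eef_rot: [0.507, 0.492, 0.507, -0.493]
wrist_force: [0.1, 0.7, -0.1]
opening: 0.995
```

{"fn": "servo_tool", "kwargs": {
  "targets": [0,0,0,-0.146,0,0,0,0,0,0,0,0,0,0,0,0,0,0,0,0]
}}

```text
time_s: 4.2
eef_pos: [0.4384, -0.2721, 0.2256]
eef_rot: [0.541, 0.455, 0.541, -0.456]
wrist_force: [0.3, 0.0, -0.1]
opening: 0.995
```

```bash
python3 - <<'E'
from m import *
snap('wrist','w2')
o=telemetry.get_obs(); R=Rq(o['eef_rot']); print(o['eef_pos'],np.degrees(np.arctan2(R[1,1],R[0,1])))
W,im,d=cloud('wrist','w2'); z=W[...,2]
H,S,V=[cv2.cvtColor(im,cv2.COLOR_BGR2HSV)[...,i].astype(int) for i in range(3)]
rect('w2',(H>8)&(H<22)&(S>150)&(abs(z-.06)<.005),.06,'orange')
E
```

```text
[ 0.43834792 -0.27209915  0.22562829] 9.813443039045858
orange 1712 [ 441.3 -273.3   60. ] [array([ 441.2, -273.5]), array([33.9, 30. ]), np.float64(9.8)]
```

View pics/w2.png

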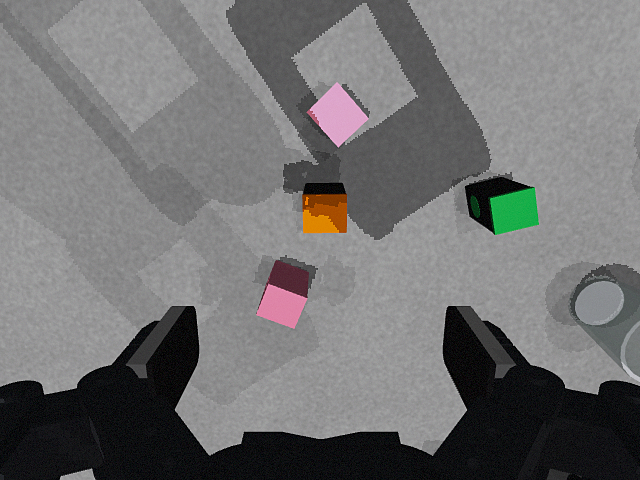

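The cap is at (325,213), 33.9 × 30 mm, yaw 9.8°, matching the known size. I'll descend and grip.

{"fn": "servo_tool", "kwargs": {
  "targets": [0,2.6,1.9,0,45,0,0,0,45,0,0,0,45,0,0,0,0,0,0,0],
  "fingers": 60
}}

```text
time_s: 4.75
eef_pos: [0.4374, -0.27, 0.0846]
eef_rot: [0.537, 0.456, 0.545, -0.455]
wrist_force: [-0.3, 1.2, -0.5]
opening: 0.703
```

{"fn": "servo_tool", "kwargs": {
  "targets": [22,0,0,0,20,0,0,0,0,0,0,0,0,0,0,0,0,0,0,0]
}}

```text
time_s: 5.25
eef_pos: [0.4424, -0.2748, 0.0508]
eef_rot: [0.542, 0.455, 0.54, -0.455]
wrist_force: [-0.5, 0.6, 0.2]
opening: 0.703
```

{"fn": "servo_tool", "kwargs": {
  "targets": [0,0,0,0,0,0,0,0,0,0,0,0,0,0,0,0,0,0,0,0],
  "fingers": 25
}}

```text
time_s: 5.75
eef_pos: [0.4419, -0.2743, 0.0502]
eef_rot: [0.542, 0.455, 0.54, -0.455]
wrist_force: [-1.3, 2.2, 8.3]
opening: 0.37
```

{"fn": "servo_tool", "kwargs": {
  "targets": [-4,0,0,0,-4,0,0,0,-30,0,0,0,-45,0,0,0,-45,0,0,0]
}}

```text
time_s: 6.25
eef_pos: [0.4404, -0.273, 0.1774]
eef_rot: [0.54, 0.455, 0.542, -0.455]
wrist_force: [0.9, 0.2, -0.3]
opening: 0.367
```

{"fn": "servo_tool", "kwargs": {
  "targets": [-20,0,0,0,0,0,0,0,0,0,0,0,0,0,0,0,0,0,0,0]
}}

```text
time_s: 6.75
eef_pos: [0.4402, -0.2728, 0.1945]
eef_rot: [0.54, 0.455, 0.542, -0.455]
wrist_force: [-0.1, 0.1, -0.6]
opening: 0.368
```

```bash
python3 - <<'E'
from m import *
snap('wrist','w3');snap('side','s3')
o=telemetry.get_obs(); print(o)
im=cv2.imread('pics/s3.png'); cv2.imwrite('pics/s3z.png',cv2.resize(im[200:420,130:350],None,fx=2.7,fy=2.7))
E
```

```text
{'time_s': 6.85, 'q': array([-7.84271067e-01,  8.61029110e-02,  1.77723661e+00, -7.68470977e-06,
        1.28092657e+00, -9.56192073e-01]), 'dq': array([ 2.06385304e-04, -6.56192280e-03, -7.60235350e-03,  1.60036501e-04,
        2.57698718e-03,  2.03129275e-05]), 'joint_efforts': array([ 1.52308925e-02, -3.90668142e+01, -3.44643080e+01, -3.53986259e-06,
        1.59547850e-02,  2.00068160e-05]), 'eef_pos': array([ 0.44055073, -0.27315523,  0.19513463]), 'eef_rot': array([ 0.54013917,  0.45530299,  0.54202322, -0.455148  ]), 'wrist_force': array([-0.15911258, -0.85678168,  0.16068435]), 'torque': array([ 0.00475434,  0.00709906, -0.00984914]), 'opening': 0.3653547040656961}
```

View pics/w3.png

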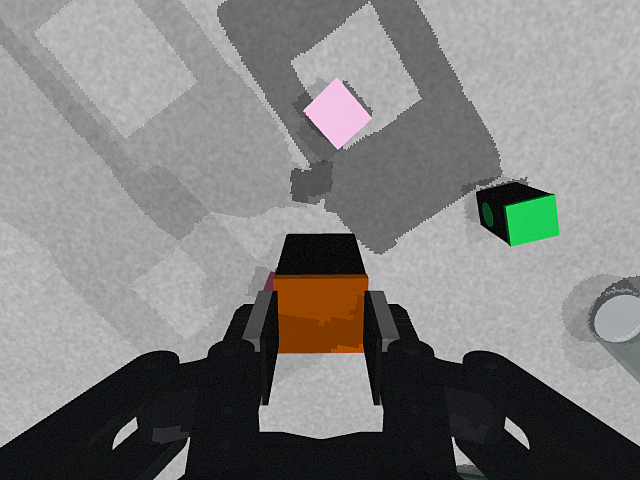

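View pics/s3z.png

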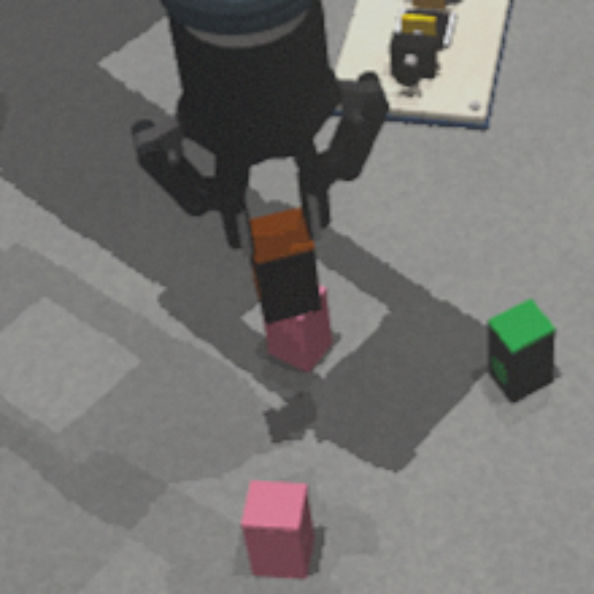

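It holds the filter upright, with the cap at (320,313) between the pads. I'll measure the filter in the tool frame.

```bash
cat > held.py <<'E'
from m import *
import sys
fn=sys.argv[1]
W,im,d=cloud('wrist',fn); zz=np.load(f'pics/{fn}.npz')
T=(W-zz['p'])@Rq(zz['q'])*1000
H,S,V=[cv2.cvtColor(im,cv2.COLOR_BGR2HSV)[...,i].astype(int) for i in range(3)]
m=(H>5)&(H<22)&(S>150)&(V>60)&(d>0)&(d<.25)
m=cv2.erode(m.astype(np.uint8),np.ones((3,3)))>0
p=T[m]; print(len(p),'x',np.median(p[:,0]),'ymid',np.percentile(p[:,1],[1,99]),'z',np.percentile(p[:,2],[1,99]))
a=np.c_[p[:,1],p[:,2],np.ones(len(p))]; c=np.linalg.lstsq(a,p[:,0],rcond=None)[0]; print('tilt about',c)
r=cv2.minAreaRect(p[:,1:].astype(np.float32)); print(r)
E
python3 held.py w3
```

```text
6297 x -9.878221608184038 ymid [-15.47054459  14.98559921] z [-15.72407706  13.58829096]
tilt about [ 1.97917892e-03 -8.62192784e-03 -9.84975385e+00]
((-0.34044456481933594, -0.8221750259399414), (30.530832290649414, 33.060157775878906), 89.79422760009766)
```

{"fn": "servo_tool", "kwargs": {
  "targets": [0,20,-38.5,0,0,20,-38.5,0,0,20,-38.5,0,0,20,-38.5,0,0,20,-38.5,0]
}}

```text
time_s: 7.35
eef_pos: [0.5067, -0.0652, 0.196]
eef_rot: [0.541, 0.455, 0.541, -0.455]
wrist_force: [1.4, -0.3, -0.6]
opening: 0.367
```

{"fn": "servo_tool", "kwargs": {
  "targets": [0,20,-38.5,0,0,20,-38.5,0,0,20,-38.5,0,0,20,-38.5,0,0,0,0,0.147]
}}

```text
time_s: 7.85
eef_pos: [0.5596, 0.1034, 0.1959]
eef_rot: [0.506, 0.493, 0.508, -0.493]
wrist_force: [-0.8, -0.7, -0.5]
opening: 0.362
```

{"fn": "servo_tool", "kwargs": {
  "targets": [0,0,0,0.147,0,0,0,0.147,0,0,0,0,0,0,0,0,0,0,0,0]
}}

```text
time_s: 8.35
eef_pos: [0.5591, 0.0984, 0.1963]
eef_rot: [-0.429, -0.562, -0.429, 0.562]
wrist_force: [0.6, -0.4, -1.4]
opening: 0.363
```

```bash
python3 - <<'E'
from m import *
snap('wrist','w4')
o=telemetry.get_obs(); R=Rq(o['eef_rot']); print(o['eef_pos'],R.round(4),np.degrees(np.arctan2(R[1,1],R[0,1])))
print((R.T@(np.array([.5577,.0996,.085])-o['eef_pos'])*1000).round(1))
E
python3 held.py w4
```

```text
[0.55912279 0.09834066 0.19641092] [[-3.000e-04  9.646e-01 -2.638e-01]
 [-0.000e+00 -2.638e-01 -9.646e-01]
 [-1.000e+00 -3.000e-04  1.000e-04]] -15.298555653264309
[111.4  -1.7  -0.8]
6277 x -9.894630237753635 ymid [-15.5488728   14.93006979] z [-15.58461889  13.75006253]
tilt about [-3.41721400e-04 -8.94570413e-03 -9.87155930e+00]
((-0.4951438903808594, -0.5995092391967773), (33.02130126953125, 31.010330200195312), 0.28164055943489075)
```

View pics/w4.png

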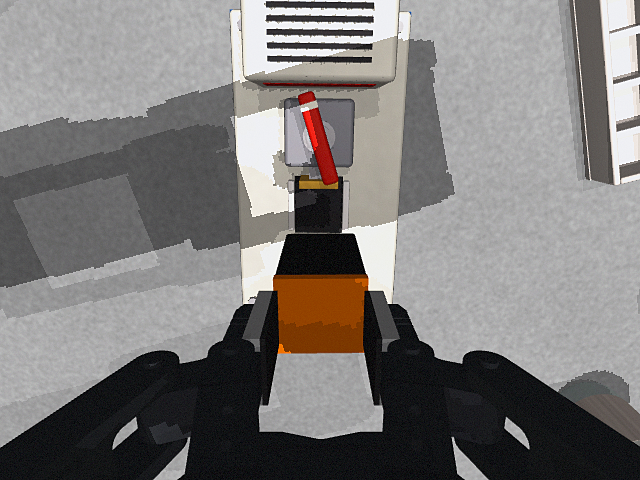

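```bash
python3 - <<'E'
from m import *
im=cv2.imread('pics/w4.png'); cv2.imwrite('pics/w4z.png',cv2.resize(im[160:260,270:370],None,fx=6,fy=6,interpolation=cv2.INTER_CUBIC))
E
```

```text
(no output)
```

View pics/w4z.png

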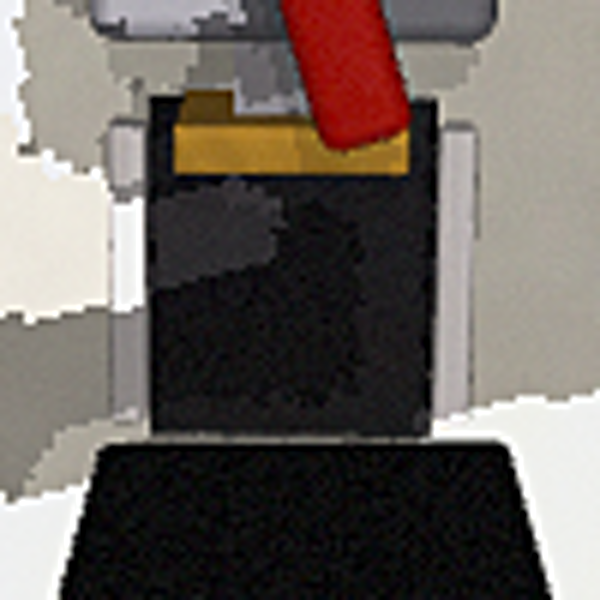

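```bash
python3 - <<'E'
from m import *
z=np.load('pics/w4.npz'); R=Rq(z['q'])
pts=np.array([[147,122],[441,122],[109,125],[475,125],[148,420],[434,420],[110,420],[468,413]])/6.+[270,160]-.4
for h in(.021,): print(((onz('w4',pts,h)-z['p'])@R*1000).round(1))
print(((onz('w4',np.array([[174,125],[407,125],[174,174],[407,174]])/6+[270,160],.052)-z['p'])@R*1000).round(1))
E
```

```text
[[175.3 -20.8 -22.2]
 [175.3  17.2 -22.2]
 [175.3 -25.7 -21.8]
 [175.3  21.6 -21.8]
 [175.3 -21.4  17.7]
 [175.3  16.8  17.7]
 [175.3 -26.4  17.7]
 [175.3  21.4  16.7]]
[[144.3 -15.4 -26.3]
 [144.3  11.8 -26.3]
 [144.3 -15.5 -20.5]
 [144.3  11.9 -20.5]]
```

{"fn": "servo_tool", "kwargs": {
  "targets": [0,-1.8,0,0.012,40,0,0,0,40,0,0,0,25,0,0,0,0,0,0,0]
}}

```text
time_s: 8.9
eef_pos: [0.5539, 0.099, 0.0875]
eef_rot: [-0.423, -0.563, -0.427, 0.567]
wrist_force: [0.4, 0.1, -0.9]
opening: 0.366
```

{"fn": "servo_tool", "kwargs": {
  "targets": [0,0,0,0,0,0,0,0,0,0,0,0,0,0,0,0,0,0,0,0]
}}

```text
time_s: 9.4
eef_pos: [0.558, 0.099, 0.0925]
eef_rot: [0.425, 0.565, 0.425, -0.565]
wrist_force: [0.5, 0.0, -1.5]
opening: 0.364
```

```bash
python3 - <<'E'
from m import *
snap('wrist','w5'); im=cv2.imread('pics/w5.png'); cv2.imwrite('pics/w5z.png',cv2.resize(im[120:320,200:440],None,fx=3.3,fy=3,interpolation=cv2.INTER_CUBIC))
o=telemetry.get_obs();print(o['eef_pos'],o['wrist_force'])
E
```

```text
[0.55778515 0.09898068 0.09221166] [ 0.2847175  0.175221  -1.6114898]
```

View pics/w5z.png

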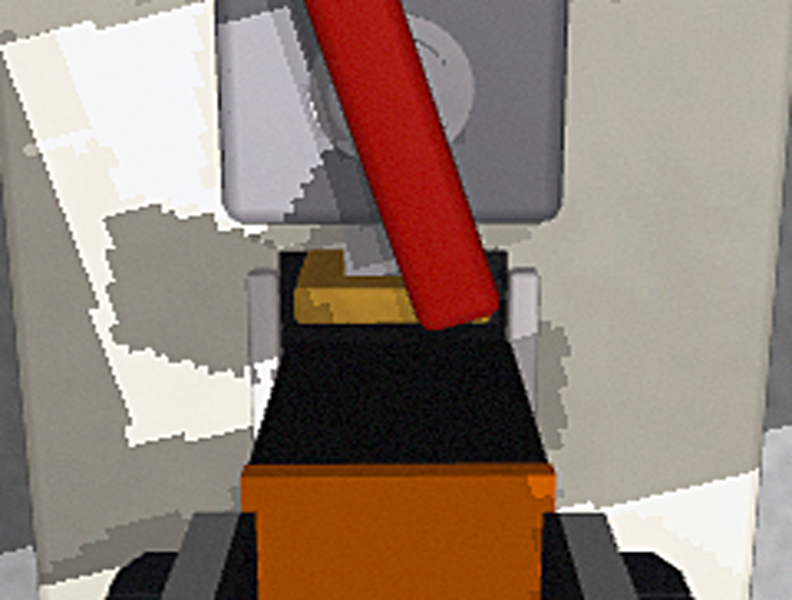

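The filter lines up between the guides (inner edges at 281 and 509, filter base about 285 to 511). I'll lower it slowly.

{"fn": "servo_tool", "kwargs": {
  "targets": [9,0,0,0,8,0,0,0,4,0,0,0,2,0,0,0,0,0,0,0]
}}

```text
time_s: 9.95
eef_pos: [0.5571, 0.099, 0.0679]
eef_rot: [-0.425, -0.565, -0.425, 0.565]
wrist_force: [-0.1, 0.4, -1.2]
opening: 0.361
```

{"fn": "servo_tool", "kwargs": {
  "targets": [2,0,0,0,1,0,0,0,0,0,0,0,0,0,0,0,0,0,0,0]
}}

```text
time_s: 10.45
eef_pos: [0.5576, 0.099, 0.0658]
eef_rot: [0.425, 0.565, 0.425, -0.565]
wrist_force: [0.5, 0.3, -1.1]
opening: 0.363
```

{"fn": "servo_tool", "kwargs": {
  "targets": [0.5,0,0,0,0,0,0,0,0,0,0,0,0,0,0,0,0,0,0,0]
}}

```text
time_s: 10.95
eef_pos: [0.5576, 0.099, 0.0653]
eef_rot: [0.425, 0.565, 0.425, -0.565]
wrist_force: [0.4, 0.3, 0.9]
opening: 0.368
```

{"fn": "servo_tool", "kwargs": {
  "targets": [0.4,0,0,0,0,0,0,0,0,0,0,0,0,0,0,0,0,0,0,0]
}}

```text
time_s: 11.45
eef_pos: [0.5577, 0.099, 0.0652]
eef_rot: [0.425, 0.565, 0.425, -0.565]
wrist_force: [-1.4, 0.3, 5.7]
opening: 0.365
```

The filter has touched the floor (5.7 N). I'll open the fingers.

{"fn": "servo_tool", "kwargs": {
  "targets": [0,0,0,0,0,0,0,0,0,0,0,0,0,0,0,0,0,0,0,0],
  "fingers": 50
}}

```text
time_s: 11.95
eef_pos: [0.5574, 0.0989, 0.0646]
eef_rot: [-0.425, -0.565, -0.425, 0.565]
wrist_force: [-0.2, -0.3, 1.1]
opening: 0.581
```

{"fn": "servo_tool", "kwargs": {
  "targets": [-15,0,0,0,-30,0,0,0,-45,0,0,0,-45,0,0,0,0,0,0,0]
}}

```text
time_s: 12.45
eef_pos: [0.562, 0.099, 0.2086]
eef_rot: [0.428, 0.569, 0.422, -0.561]
wrist_force: [0.3, 0.1, -0.5]
opening: 0.581
```

{"fn": "servo_tool", "kwargs": {
  "targets": [0,0,0,0,0,0,0,0,0,0,0,0,0,0,0,0,0,0,0,0]
}}

```text
time_s: 12.95
eef_pos: [0.557, 0.099, 0.1987]
eef_rot: [-0.425, -0.565, -0.425, 0.566]
wrist_force: [0.1, 0.4, -0.7]
opening: 0.58
```

```bash
python3 - <<'E'
from m import *
snap('wrist','w6')
W,im,d=cloud('wrist','w6'); z=W[...,2]
H,S,V=[cv2.cvtColor(im,cv2.COLOR_BGR2HSV)[...,i].astype(int) for i in range(3)]
v,u=np.mgrid[0:480,0:640]
p=rect('w6',(H>5)&(H<22)&(S>150)&(abs(z-.075)<.006),.075,'orange')
rect('w6',(abs(z-.088)<.005)&((H<6)|(H>174)|(V>150))&(u>280)&(u<360)&(v>85)&(v<300),.088,'wing')
rect('w6',((H<6)|(H>174))&(S>150)&(abs(z-.088)<.005),.088,'wingred')
rect('w6',(z>.078)&(z<.092)&(V>100)&(S<70),.085,'lamp')
o=telemetry.get_obs();print(o['eef_pos'],o['wrist_force'],o['q'])
R=Rq(o['eef_rot']);print(R.round(4))
E
```

```text
orange 2229 [557.6 100.1  75. ] [array([557.5,  99.7]), array([30.5, 33.7]), np.float64(73.9)]
wing 1521 [572.4 154.6  88. ] [array([572.3, 153.7]), array([10.2, 55.2]), np.float64(1.4)]
wingred 1194 [572.5 149.3  88. ] [array([572.5, 148.7]), array([ 9.6, 45.3]), np.float64(1.4)]
lamp 9313 [587.1 205.6  85. ] [array([587.3, 206.2]), array([42. , 88.7]), np.float64(73.9)]
[0.55707228 0.09895825 0.19890364] [ 0.17205204 -0.1855132  -0.13137728] [-3.39163674e-02  1.86450262e-01  1.65617814e+00 -2.68903793e-05
  1.30045873e+00  2.47106100e-01]
[[-1.500e-03  9.608e-01 -2.773e-01]
 [ 0.000e+00 -2.773e-01 -9.608e-01]
 [-1.000e+00 -1.400e-03  4.000e-04]]
```

View pics/w6.png

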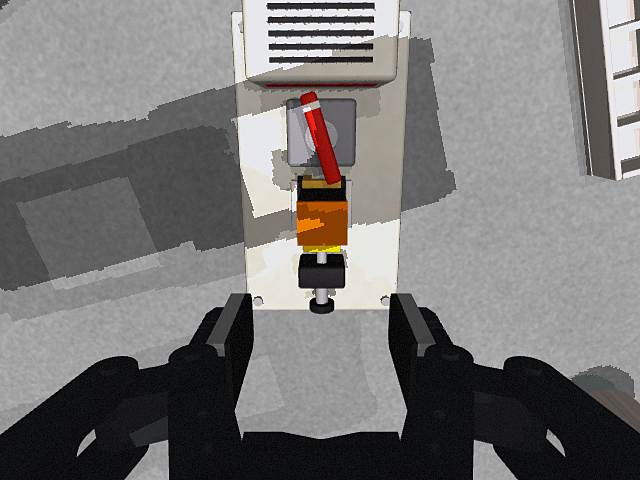

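The filter stands free in the bay at about stage (0.2, -6), square. Now the wing: centre (572.4,153.7), thickness axis at 1.4°.

{"fn": "servo_tool", "kwargs": {
  "targets": [0,-0.4,-28.5,0,0,0,-28.4,0,0,0,0,-0.1,0,0,0,-0.1,0,0,0,-0.105],
  "fingers": 30
}}

```text
time_s: 13.5
eef_pos: [0.5727, 0.1541, 0.1992]
eef_rot: [0.507, 0.493, 0.507, -0.493]
wrist_force: [-0.1, -0.5, -0.1]
opening: 0.353
```

{"fn": "servo_tool", "kwargs": {
  "targets": [30,0,0,0,20,0,0,0,0,0,0,0,0,0,0,0,0,0,0,0]
}}

```text
time_s: 14.0
eef_pos: [0.5738, 0.1538, 0.1511]
eef_rot: [0.506, 0.495, 0.505, -0.493]
wrist_force: [-0.6, 0.1, 0.3]
opening: 0.353
```

```bash
python3 - <<'E'
from m import *
snap('wrist','w7')
W,im,d=cloud('wrist','w7'); z=W[...,2]
H,S,V=[cv2.cvtColor(im,cv2.COLOR_BGR2HSV)[...,i].astype(int) for i in range(3)]
v,u=np.mgrid[0:480,0:640]
rect('w7',((H<6)|(H>174))&(S>150)&(abs(z-.088)<.005),.088,'wingred')
o=telemetry.get_obs();print(o['eef_pos'],o['wrist_force'],o['torque'],o['opening'])
R=Rq(o['eef_rot']);print(R.round(4), np.degrees(np.arctan2(R[1,1],R[0,1])))
print((R.T@(np.array([.5725,.1537,.083])-o['eef_pos'])*1000).round(1))
E
```

```text
wingred 1456 [572.5 149.6  88. ] [array([572.5, 148.7]), array([ 9.7, 44.9]), np.float64(1.6)]
[0.57388995 0.15382246 0.15124969] [-0.07504672 -0.50372981  0.15076437] [ 0.01229924 -0.03214654  0.00688452] 0.3503557803910059
[[ 2.500e-03  9.997e-01  2.400e-02]
 [ 2.000e-04  2.400e-02 -9.997e-01]
 [-1.000e+00  2.500e-03 -1.000e-04]] 1.3752903477696201
[68.2 -1.6  0.1]
```

View pics/w7.png

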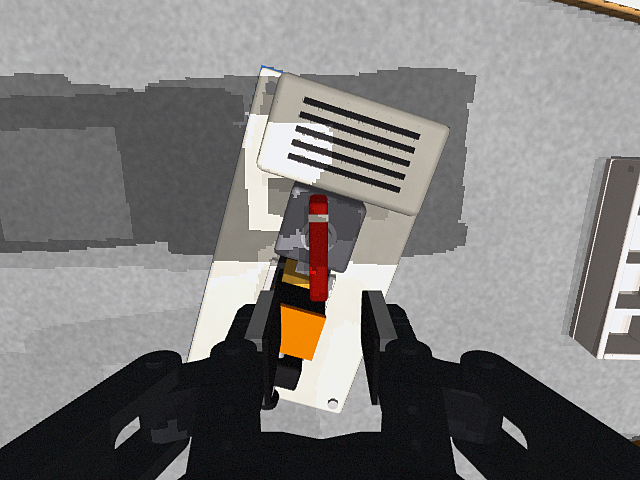

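The wing (318,250) lies midway between the fingers and parallel to the pads. Descending.

{"fn": "servo_tool", "kwargs": {
  "targets": [25,0,0,0,25,0,0,0,12,0,0,0,6,0,0,0,0,0,0,0]
}}

```text
time_s: 14.55
eef_pos: [0.5729, 0.1538, 0.0817]
eef_rot: [0.506, 0.494, 0.506, -0.494]
wrist_force: [0.1, -0.1, 0.0]
opening: 0.351
```

{"fn": "servo_tool", "kwargs": {
  "targets": [0,0,0,0,0,0,0,0,0,0,0,0,0,0,0,0,0,0,0,0]
}}

```text
time_s: 15.05
eef_pos: [0.573, 0.1538, 0.082]
eef_rot: [0.506, 0.494, 0.506, -0.494]
wrist_force: [-0.1, -0.8, -0.1]
opening: 0.352
```

```bash
python3 - <<'E'
from m import *
o=telemetry.get_obs();print(o['eef_pos'],o['wrist_force'],o['torque'],o['opening'],o['q'])
R=Rq(o['eef_rot']);print(R.round(4))
print((R.T@(np.array([.5725,.1537,.083])-o['eef_pos'])*1000).round(1))
E
```

```text
[0.57300824 0.15376779 0.08199393] [-0.09230963 -0.84235546 -0.14783294] [ 0.02911221  0.02568599 -0.01213415] 0.35183907422487226 [ 6.22918707e-02  3.84054491e-01  1.66592925e+00 -3.87875344e-06
  1.09114091e+00  3.83017200e-02]
[[ 5.000e-04  9.997e-01  2.400e-02]
 [ 0.000e+00  2.400e-02 -9.997e-01]
 [-1.000e+00  5.000e-04 -0.000e+00]]
[-1.  -0.5  0.1]
```

{"fn": "servo_tool", "kwargs": {
  "targets": [-1,-0.5,0,0,0,0,0,0,0,0,0,0,0,0,0,0,0,0,0,0],
  "fingers": 3
}}

```text
time_s: 15.55
eef_pos: [0.5723, 0.1537, 0.0827]
eef_rot: [0.506, 0.494, 0.506, -0.494]
wrist_force: [0.3, 0.8, 0.8]
opening: 0.033
```

```bash
cat > s.py <<'E'
from m import *
o=telemetry.get_obs(); R=Rq(o['eef_rot']); print('pos',o['eef_pos'].round(4),'F',o['wrist_force'].round(2),'T',o['torque'].round(3),'open',o['opening'].round(3),'yaw',np.arctan2(R[1,1],R[0,1]).round(4),'tau6',o['joint_efforts'].round(3))
E
python3 s.py
```

```text
Traceback (most recent call last):
  File "s.py", line 2, in <module>
    o=telemetry.get_obs(); R=Rq(o['eef_rot']); print('pos',o['eef_pos'].round(4),'F',o['wrist_force'].round(2),'T',o['torque'].round(3),'open',o['opening'].round(3),'yaw',np.arctan2(R[1,1],R[0,1]).round(4),'tau6',o['joint_efforts'].round(3))
                                                                                                                                               ^^^^^^^^^^^^^^^^^^
AttributeError: 'float' object has no attribute 'round'
```

```bash
sed -i "s/o\['opening'\].round(3)/round(float(o['opening']),3)/" s.py; python3 s.py; python3 -c "
from m import *
snap('wrist','w8')"
```

```text
pos [0.5723 0.1537 0.0827] F [0.33 0.81 0.81] T [-0.002  0.022 -0.005] open 0.033 yaw 0.024 tau6 [ 2.0000e-03 -4.9660e+01 -3.0331e+01 -0.0000e+00  1.0000e-03  0.0000e+00]
```

View pics/w8.png

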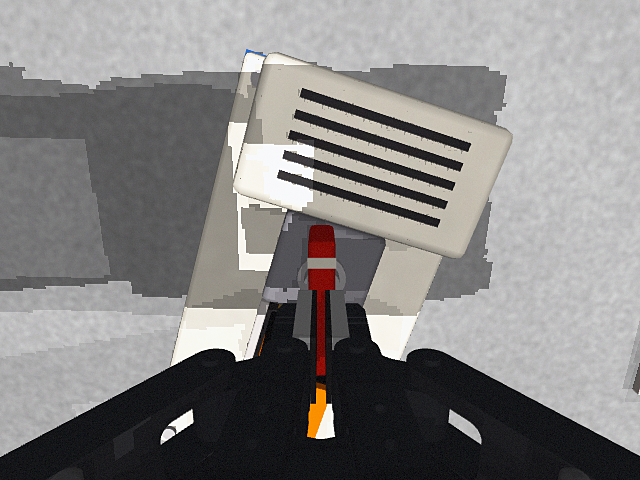

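{"fn": "servo_tool", "kwargs": {
  "targets": [0,0,0,0,0,0,0,0,0,0,0,0,0,0,0,0,0,0,0,0],
  "fingers": 0
}}

```text
time_s: 16.1
eef_pos: [0.5723, 0.1537, 0.0827]
eef_rot: [0.506, 0.494, 0.506, -0.494]
wrist_force: [-0.6, -0.6, -0.1]
opening: -0.001
```

```bash
python3 s.py; python3 - <<'E'
from m import *
snap('wrist','w9'); im=cv2.imread('pics/w9.png'); cv2.imwrite('pics/w9z.png',cv2.resize(im[210:410,240:400],None,fx=4,fy=3,interpolation=cv2.INTER_CUBIC))
W,im,d=cloud('wrist','w9'); z=np.load('pics/w9.npz'); T=(W-z['p'])@Rq(z['q'])*1000
for v in(250,264,280,300,330,360): print(v,[(u,T[v,u].round(1).tolist()) for u in(305,312,320,328,335)])
E
```

```text
pos [0.5723 0.1537 0.0827] F [-0.61 -0.56 -0.08] T [-0.038 -0.047  0.022] open -0.001 yaw 0.024 tau6 [ 3.0000e-03 -4.9636e+01 -3.0326e+01 -0.0000e+00  1.0000e-03  0.0000e+00]
250 [(305, [33.3, -7.3, -11.9]), (312, [-7.0, -3.2, -25.1]), (320, [-5.8, -0.4, -24.7]), (328, [-5.9, 2.5, -24.7]), (335, [32.7, 6.4, -12.0])]
264 [(305, [28.3, -7.2, -6.9]), (312, [-6.8, -3.3, -19.7]), (320, [-6.8, -0.4, -19.7]), (328, [-5.4, 2.5, -19.2]), (335, [-6.8, 5.0, -19.7])]
280 [(305, [19.1, -6.9, -3.0]), (312, [-5.1, -3.3, -12.9]), (320, [-4.2, -0.4, -12.5]), (328, [-5.3, 2.5, -12.9]), (335, [20.0, 6.0, -2.6])]
300 [(305, [-18.2, -5.5, -10.9]), (312, [-17.8, -3.1, -10.8]), (320, [-17.5, -0.4, -10.6]), (328, [-17.9, 2.3, -10.8]), (335, [-18.5, 4.7, -11.1])]
330 [(305, [-39.0, -4.7, -11.1]), (312, [-38.7, -2.7, -10.9]), (320, [-39.7, -0.3, -11.5]), (328, [-38.3, 2.0, -10.7]), (335, [-39.0, 4.0, -11.1])]
360 [(305, [-55.6, -4.1, -11.8]), (312, [-53.7, -2.4, -10.6]), (320, [-43.2, -0.3, -3.8]), (328, [-51.6, 1.8, -9.2]), (335, [-56.4, 3.4, -12.3])]
```

View pics/w9z.png

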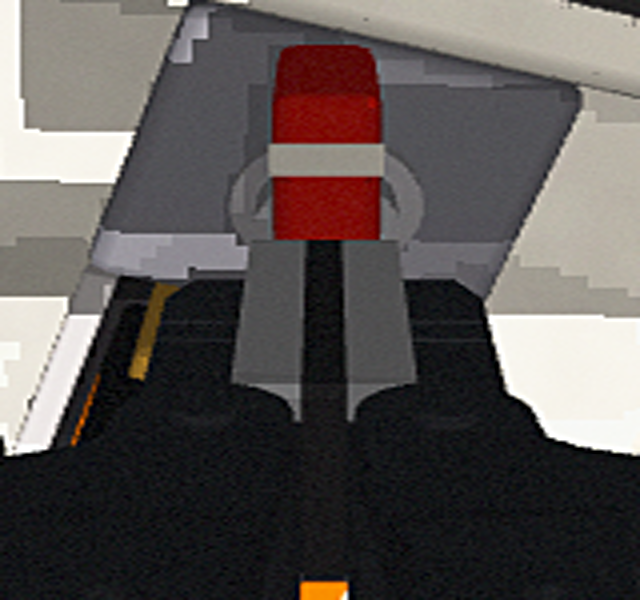

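The fingers have shut completely and the pads appear to be above the wing top. I'll check where the pad tips are in the tool frame.

```bash
python3 - <<'E'
from m import *
for fn,cols in(('w9',(300,305,308,335,340,345)),('w3',(250,258,264,270,368,374,380)),('w7',(265,270,368,374,380)),('w6',(240,246,400,410))):
    W,im,d=cloud('wrist',fn); z=np.load(f'pics/{fn}.npz'); T=(W-z['p'])@Rq(z['q'])*1000
    print(fn)
    for c in cols:
        print(c,[(v,T[v,c].round(0).astype(int).tolist(),im[v,c].tolist()) for v in range(276,345,6)])
E
```

```text
w9
300 [(276, [28, -10, -1], [111, 110, 115]), (282, [29, -10, 2], [89, 88, 88]), (288, [28, -10, 5], [94, 90, 90]), (294, [33, -10, 10], [148, 140, 144]), (300, [32, -10, 12], [61, 57, 59]), (306, [-15, -7, -7], [32, 30, 26]), (312, [-28, -7, -11], [69, 70, 69]), (318, [-32, -7, -11], [85, 89, 86]), (324, [-35, -6, -11], [82, 79, 80]), (330, [-39, -6, -11], [83, 81, 83]), (336, [-42, -6, -11], [81, 78, 80]), (342, [-48, -6, -12], [22, 26, 15])]
305 [(276, [24, -7, -3], [67, 63, 64]), (282, [20, -7, -2], [117, 112, 115]), (288, [20, -7, 1], [96, 93, 97]), (294, [-14, -6, -11], [76, 77, 77]), (300, [-18, -5, -11], [81, 81, 81]), (306, [-24, -5, -11], [83, 84, 83]), (312, [-28, -5, -11], [82, 78, 76]), (318, [-31, -5, -11], [81, 78, 78]), (324, [-36, -5, -11], [78, 77, 78]), (330, [-39, -5, -11], [78, 80, 80]), (336, [-43, -5, -11], [77, 77, 77]), (342, [-48, -4, -12], [20, 17, 18])]
308 [(276, [-3, -5, -14], [29, 33, 79]), (282, [-3, -5, -11], [23, 25, 74]), (288, [-3, -5, -9], [51, 51, 81]), (294, [-15, -5, -12], [78, 77, 79]), (300, [-18, -4, -11], [81, 80, 80]), (306, [-22, -4, -11
[... 8106 characters left out ...]
 (306, [-23, 26, -11], [13, 9, 0]), (312, [-26, 25, -10], [14, 14, 17]), (318, [-29, 25, -10], [14, 17, 15]), (324, [-29, 25, -8], [17, 15, 15]), (330, [-31, 25, -6], [13, 7, 8]), (336, [-31, 25, -5], [13, 15, 17]), (342, [-30, 25, -2], [6, 8, 8])]
410 [(276, [199, 79, 67], [160, 162, 165]), (282, [198, 79, 72], [162, 160, 160]), (288, [199, 80, 78], [167, 170, 166]), (294, [-13, 31, -11], [46, 49, 48]), (300, [-20, 30, -12], [68, 71, 68]), (306, [-22, 29, -11], [66, 69, 69]), (312, [-26, 29, -11], [63, 66, 64]), (318, [-31, 27, -11], [68, 67, 70]), (324, [-34, 27, -10], [75, 74, 75]), (330, [-39, 26, -11], [15, 0, 9]), (336, [-43, 25, -12], [21, 23, 24]), (342, [-44, 25, -10], [9, 12, 16])]
```

```bash
python3 - <<'E'
from m import *
im,d=snap('side','s9'); im2,d2=snap('top','t9')
W,_,_=cloud('side','s9')
p=W.reshape(-1,3); T=(p-np.array([.5723,.1537,0])); 
m=(np.hypot(T[:,0],T[:,1])<.04)&(d.ravel()>0)
for h in np.arange(.05,.17,.006):
    k=m&(abs(p[:,2]-h)<.003); q=T[k]*1000
    print(h.round(3),k.sum(), q.min(0).round(0)[:2] if k.sum() else '', q.max(0).round(0)[:2] if k.sum() else '', im.reshape(-1,3)[k].mean(0).round(0) if k.sum() else '')
cv2.imwrite('pics/s9z.png',cv2.resize(im[60:260,200:380],None,fx=4,fy=3,interpolation=cv2.INTER_CUBIC))
E
```

```text
0.05 132 [-21. -27.] [32. 39.] [67. 67. 70.]
0.056 66 [-22. -21.] [29. 39.] [56. 58. 73.]
0.062 26 [-11. -19.] [30. 37.] [41. 43. 74.]
0.068 36 [-15. -28.] [30. 37.] [44. 46. 74.]
0.074 29 [-20. -37.] [34. 37.] [48. 54. 80.]
0.08 22 [ -3. -30.] [30. 32.] [52. 56. 77.]
0.086 33 [ -4. -28.] [28. 34.] [55. 59. 85.]
0.092 26 [ -5. -28.] [20. 33.] [42. 45. 79.]
0.098 20 [ -9. -11.] [13. -3.] [52. 53. 54.]
0.104 26 [-13. -10.] [13.  3.] [51. 52. 54.]
0.11 32 [-12. -11.] [14.  4.] [51. 53. 53.]
0.116 26 [-12. -12.] [14.  3.] [55. 57. 58.]
0.122 26 [-12. -12.] [13. -1.] [54. 55. 55.]
0.128 30 [-14. -11.] [16. 13.] [45. 46. 47.]
0.134 37 [-24. -13.] [27.  8.] [39. 40. 40.]
0.14 71 [-32. -16.] [35. 14.] [41. 42. 42.]
0.146 121 [-38. -14.] [37. 17.] [40. 41. 41.]
0.152 63 [-36. -15.] [38. 14.] [43. 44. 44.]
0.158 58 [-38. -18.] [38. 15.] [40. 41. 40.]
0.164 68 [-39. -20.] [39. 11.] [39. 39. 39.]
```

View pics/s9z.png

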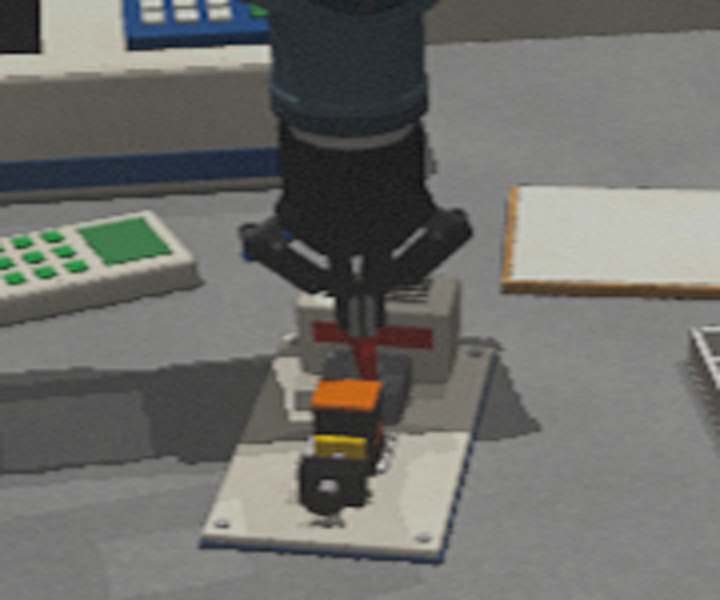

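Both cameras put the shut fingertips near z = 0.096, above the wing top at 0.088. That is about 13 mm behind the TCP, not 25 mm ahead as stated. I'll test it by feel with a small turn: if the wing is held, about 0.25 N m should show.

{"fn": "servo_tool", "kwargs": {
  "targets": [0,0,0,0.02,0,0,0,0.02,0,0,0,0,0,0,0,0,0,0,0,0]
}}

```text
time_s: 16.75
eef_pos: [0.5724, 0.1537, 0.0827]
eef_rot: [0.496, 0.504, 0.496, -0.504]
wrist_force: [-0.2, -0.4, 1.1]
opening: 0.002
```

```bash
python3 s.py
```

```text
pos [0.5724 0.1537 0.0827] F [-0.25 -0.38  1.14] T [ 0.005  0.039 -0.032] open 0.002 yaw -0.0159 tau6 [-0.0000e+00 -4.9639e+01 -3.0327e+01 -0.0000e+00  1.0000e-03  2.0000e-03]
```

{"fn": "servo_tool", "kwargs": {
  "targets": [0,0,0,-0.02,0,0,0,-0.018,0,0,0,0,0,0,0,0,0,0,0,0],
  "fingers": 30
}}

```text
time_s: 17.25
eef_pos: [0.5723, 0.1537, 0.0827]
eef_rot: [0.505, 0.494, 0.505, -0.495]
wrist_force: [0.2, 0.3, -1.1]
opening: 0.352
```

```bash
python3 s.py; python3 - <<'E'
from m import *
print(ctrl.nose_length,[a for a in dir(ctrl) if a[0]!='_'])
snap('wrist','w10')
W,im,d=cloud('wrist','w10'); z=np.load('pics/w10.npz'); T=(W-z['p'])@Rq(z['q'])*1000
H,S,V=[cv2.cvtColor(im,cv2.COLOR_BGR2HSV)[...,i].astype(int) for i in range(3)]
m=(abs(T[...,2]+11)<1.5)&(d<.2)&(d>0); p=T[m]; print('front faces x max', np.sort(p[:,0])[-30:].round(1)); 
rect('w10',((H<6)|(H>174))&(S>150)&(abs(W[...,2]-.088)<.005),.088,'wingred')
E
```

```text
pos [0.5723 0.1537 0.0827] F [ 0.19  0.25 -1.13] T [ 0.02   0.002 -0.007] open 0.352 yaw 0.0219 tau6 [-2.0000e-03 -4.9639e+01 -3.0326e+01 -0.0000e+00  1.0000e-03 -2.0000e-03]
0.025 ['MotionError', 'nose_length']
front faces x max [33.7 33.7 33.8 33.8 33.8 33.8 33.8 33.8 33.9 33.9 33.9 34.  34.  34.
 34.  34.1 34.1 34.3 34.4 34.4 34.6 34.8 34.9 35.  35.  35.1 35.2 35.3
 35.8 36.9]
wingred 2742 [572.5 149.8  88. ] [array([572.5, 148.7]), array([ 9.7, 44.6]), np.float64(1.5)]
```

View pics/w10.png

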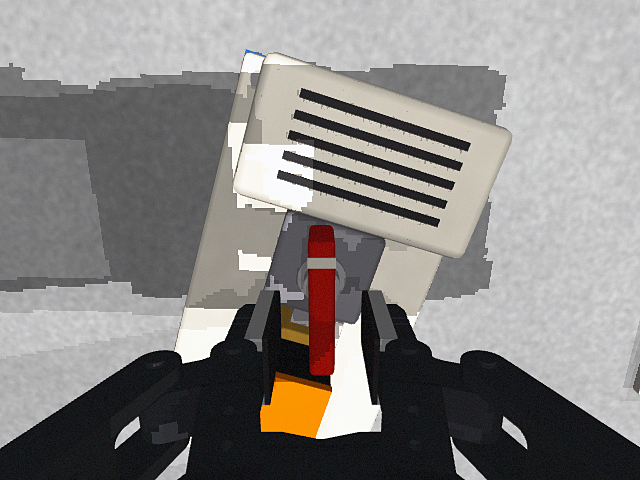

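The wing (320,300) hasn't moved and lies between the open fingers, below the tips. I'll descend in steps, checking the force.

{"fn": "servo_tool", "kwargs": {
  "targets": [4,0,0,0,4,0,0,0,4,0,0,0,0,0,0,0,0,0,0,0]
}}

```text
time_s: 17.8
eef_pos: [0.5722, 0.1537, 0.0704]
eef_rot: [0.505, 0.494, 0.506, -0.495]
wrist_force: [0.2, 0.3, 0.0]
opening: 0.346
```

{"fn": "servo_tool", "kwargs": {
  "targets": [3,0,0,0,3,0,0,0,2,0,0,0,0,0,0,0,0,0,0,0]
}}

```text
time_s: 18.3
eef_pos: [0.5723, 0.1537, 0.0626]
eef_rot: [0.505, 0.494, 0.505, -0.495]
wrist_force: [-0.3, 0.6, 0.2]
opening: 0.352
```

```bash
python3 s.py; python3 - <<'E'
from m import *
im,d=snap('side','s11'); snap('wrist','w11')
cv2.imwrite('pics/s11z.png',cv2.resize(im[60:260,200:380],None,fx=4,fy=3,interpolation=cv2.INTER_CUBIC))
E
```

```text
pos [0.5723 0.1537 0.0626] F [-0.32  0.57  0.21] T [ 0.033 -0.003 -0.057] open 0.352 yaw 0.022 tau6 [ 1.0000e-03 -5.0000e+01 -2.9333e+01 -0.0000e+00  4.0000e-03  0.0000e+00]
```

View pics/w11.png

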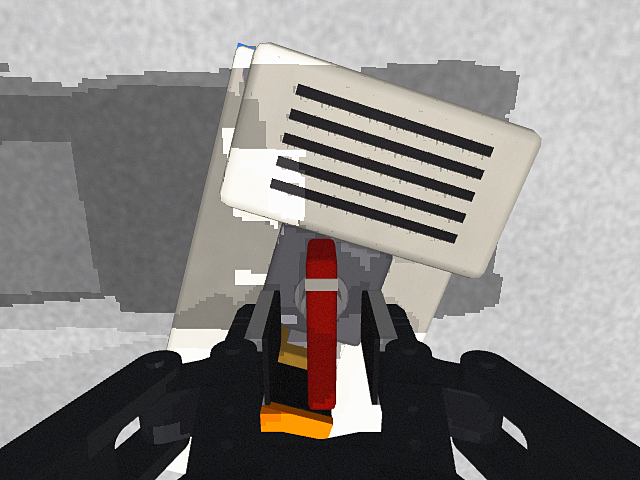

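View pics/s11z.png

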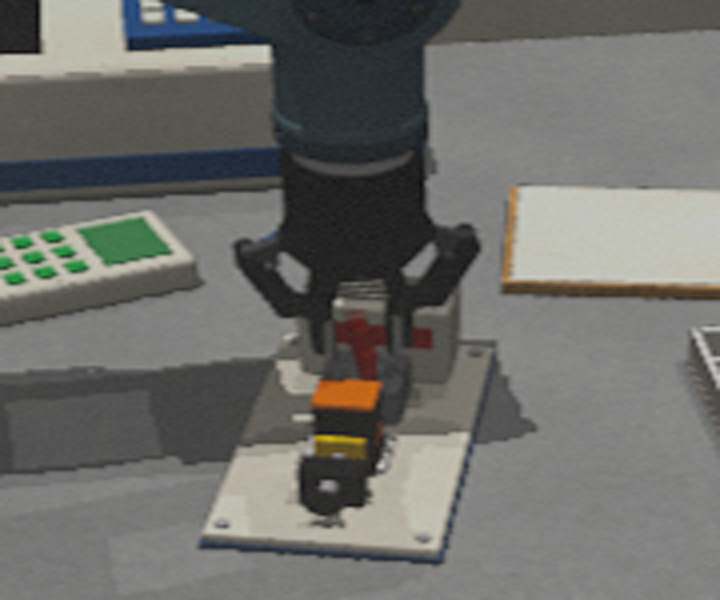

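```bash
python3 - <<'E'
from m import *
W,im,d=cloud('wrist','w11'); z=np.load('pics/w11.npz'); T=(W-z['p'])@Rq(z['q'])*1000
m=(d>0)&(d<.175)&(T[...,2]>-25)&(T[...,0]<-5)
V=im.max(2)
for a in range(14,70,6):
    k=m&(abs(T[...,1])>a)&(abs(T[...,1])<=a+6)&(V<120)
    if k.sum(): print(a,k.sum(),'max x',np.percentile(T[k][:,0],99).round(1),'z range',T[k][:,2].min().round(0),T[k][:,2].max().round(0))
E
```

```text
14 12599 max x -8.3 z range -20.0 40.0
20 6413 max x -13.7 z range -19.0 38.0
26 2030 max x -15.5 z range -25.0 3.0
32 5714 max x -49.2 z range -24.0 13.0
38 9899 max x -52.6 z range -23.0 13.0
44 11192 max x -56.0 z range -21.0 9.0
50 5005 max x -65.6 z range -14.0 8.0
56 924 max x -77.1 z range -13.0 -10.0
```

{"fn": "servo_tool", "kwargs": {
  "targets": [3,0,0,0,3,0,0,0,2,0,0,0,0,0,0,0,0,0,0,0]
}}

```text
time_s: 18.9
eef_pos: [0.5723, 0.1537, 0.0546]
eef_rot: [0.505, 0.494, 0.506, -0.495]
wrist_force: [-0.3, -0.1, 0.1]
opening: 0.351
```

{"fn": "servo_tool", "kwargs": {
  "targets": [0,0,0,0,0,0,0,0,0,0,0,0,0,0,0,0,0,0,0,0],
  "fingers": 0
}}

```text
time_s: 19.4
eef_pos: [0.5726, 0.1538, 0.055]
eef_rot: [0.506, 0.495, 0.505, -0.494]
wrist_force: [1.3, 0.1, 1.8]
opening: 0.103
```

```bash
python3 s.py
```

```text
pos [0.5726 0.1538 0.055 ] F [1.3  0.06 1.84] T [ 0.018 -0.079  0.199] open 0.103 yaw 0.0221 tau6 [ -0.065 -49.424 -28.129   0.081   0.189   0.159]
```

The fingers stopped at 8.8 mm on the wing. Turning clockwise now.

{"fn": "servo_tool", "kwargs": {
  "targets": [0,0,0,0.06,0,0,0,0.06,0,0,0,0.06,0,0,0,0.06,0,0,0,0.06]
}}

```text
time_s: 19.9
eef_pos: [0.5728, 0.1537, 0.055]
eef_rot: [0.425, 0.565, 0.425, -0.565]
wrist_force: [1.4, -0.2, 1.1]
opening: 0.106
```

```bash
python3 s.py; python3 -c "
from m import *
snap('wrist','w12')"
```

```text
pos [0.5728 0.1537 0.055 ] F [ 1.44 -0.22  1.05] T [ 0.041 -0.109  0.275] open 0.106 yaw -0.2802 tau6 [ -0.093 -49.53  -27.997   0.128   0.31   -0.54 ]
```

View pics/w12.png

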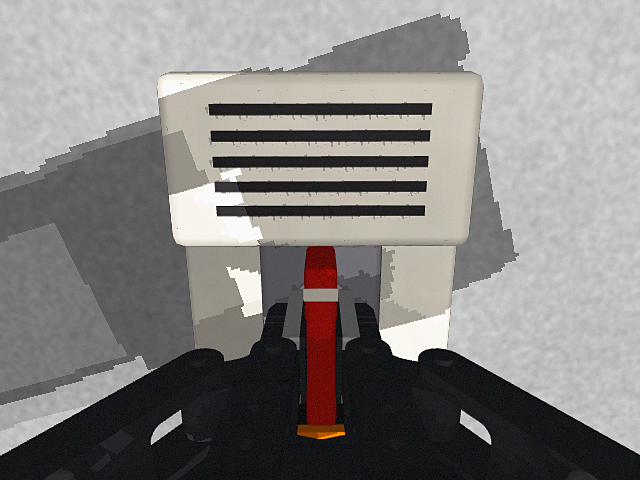

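The wing turns with the fingers (vertical at column 320, parallel to the pads). Free torque is about 0.27 N m.

{"fn": "servo_tool", "kwargs": {
  "targets": [0,0,0,0.05,0,0,0,0.05,0,0,0,0.05,0,0,0,0.05,0,0,0,0.05]
}}

```text
time_s: 20.45
eef_pos: [0.5728, 0.1537, 0.055]
eef_rot: [0.352, 0.614, 0.352, -0.613]
wrist_force: [1.4, 0.8, 1.4]
opening: 0.103
```

```bash
python3 s.py
```

```text
pos [0.5728 0.1537 0.055 ] F [1.37 0.76 1.38] T [ 0.026 -0.193  0.278] open 0.103 yaw -0.5286 tau6 [ 3.0000e-03 -4.9508e+01 -2.7806e+01  1.5600e-01  4.2400e-01 -3.9600e-01]
```

{"fn": "servo_tool", "kwargs": {
  "targets": [0,0,0,0.03,0,0,0,0.03,0,0,0,0.03,0,0,0,0.03,0,0,0,0.03]
}}

```text
time_s: 20.95
eef_pos: [0.5729, 0.1537, 0.055]
eef_rot: [0.306, 0.638, 0.305, -0.637]
wrist_force: [1.8, -0.5, 0.7]
opening: 0.104
```

```bash
python3 s.py; python3 -c "
from m import *
snap('top','t13'); im=cv2.imread('pics/t13.png'); cv2.imwrite('pics/t13z.png',cv2.resize(im[215:335,130:300],None,fx=4.5,fy=4.5,interpolation=cv2.INTER_CUBIC))"; python3 s.py
```

```text
pos [0.5729 0.1537 0.055 ] F [ 1.8  -0.46  0.65] T [ 0.015 -0.192  0.22 ] open 0.104 yaw -0.6777 tau6 [  0.071 -49.545 -27.771   0.175   0.462  -0.133]
pos [0.5728 0.1537 0.055 ] F [1.93 1.06 1.23] T [-0.024 -0.287  0.18 ] open 0.109 yaw -0.6794 tau6 [  0.177 -49.47  -27.657   0.151   0.507   0.093]
```

View pics/t13z.png

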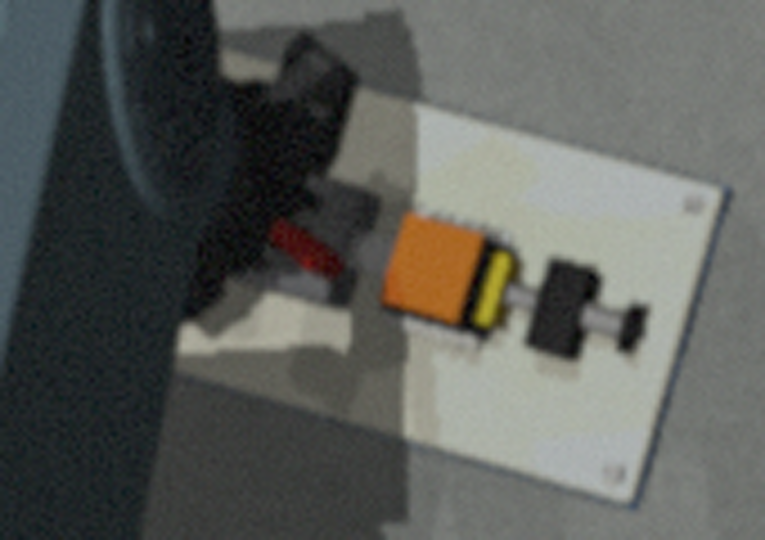

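{"fn": "servo_tool", "kwargs": {
  "targets": [0,0,0,0.02,0,0,0,0.02,0,0,0,0.02,0,0,0,0.02,0,0,0,0.02]
}}

```text
time_s: 21.5
eef_pos: [0.5729, 0.1537, 0.055]
eef_rot: [0.273, 0.653, 0.272, -0.652]
wrist_force: [3.2, -0.7, 1.0]
opening: 0.103
```

```bash
python3 s.py
```

```text
pos [0.5729 0.1537 0.055 ] F [ 3.2  -0.73  1.02] T [ 0.006 -0.558  0.245] open 0.103 yaw -0.7795 tau6 [ 5.9900e-01 -4.8735e+01 -2.6239e+01  3.1200e-01  1.1090e+00 -5.0000e-03]
```

{"fn": "servo_tool", "kwargs": {
  "targets": [0,0,0,0.015,0,0,0,0.015,0,0,0,0.015,0,0,0,0.015,0,0,0,0.015]
}}

```text
time_s: 22.0
eef_pos: [0.5728, 0.1537, 0.055]
eef_rot: [0.248, 0.663, 0.248, -0.662]
wrist_force: [4.5, -1.2, 2.2]
opening: 0.105
```

```bash
python3 s.py
```

```text
pos [0.5728 0.1537 0.055 ] F [ 4.51 -1.22  2.22] T [-0.108 -0.828  0.29 ] open 0.105 yaw -0.8542 tau6 [  0.944 -48.225 -25.243   0.434   1.53    0.105]
```

{"fn": "servo_tool", "kwargs": {
  "targets": [0,0.3,-0.2,0,0,0.3,-0.2,0,0,0,0,0.01,0,0,0,0.01,0,0,0,0.01]
}}

```text
time_s: 22.5
eef_pos: [0.5729, 0.1537, 0.0549]
eef_rot: [-0.238, -0.666, -0.238, 0.666]
wrist_force: [2.9, -0.0, 4.9]
opening: 0.103
```

```bash
python3 s.py; python3 -c "
from m import *
snap('top','t14'); im=cv2.imread('pics/t14.png'); cv2.imwrite('pics/t14z.png',cv2.resize(im[215:335,130:300],None,fx=4.5,fy=4.5,interpolation=cv2.INTER_CUBIC))
snap('wrist','w14')"; python3 s.py
```

```text
pos [0.5729 0.1537 0.0549] F [ 2.94 -0.02  4.89] T [-0.011 -0.328  0.31 ] open 0.103 yaw -0.8831 tau6 [  0.191 -46.939 -25.736   0.273   0.649   0.195]
pos [0.5729 0.1537 0.0549] F [2.59 0.33 6.39] T [-0.066 -0.334  0.196] open 0.103 yaw -0.8831 tau6 [  0.307 -46.94  -25.74    0.237   0.646   0.321]
```

View pics/t14z.png

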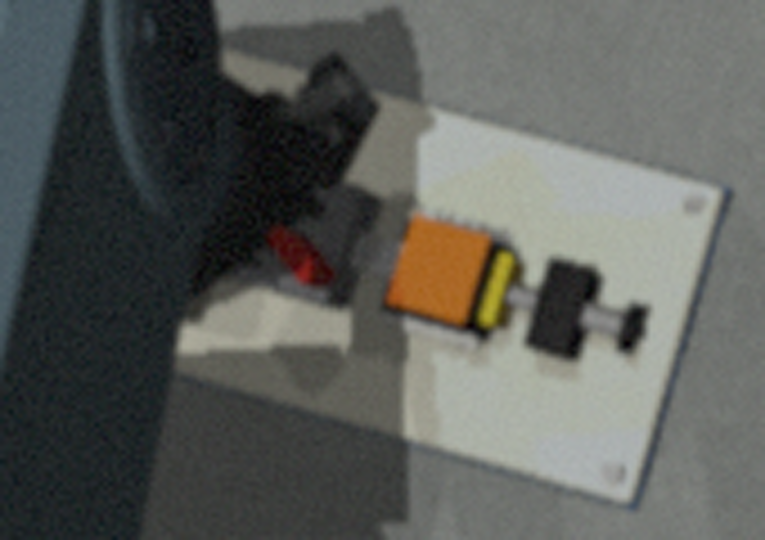

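View pics/w14.png

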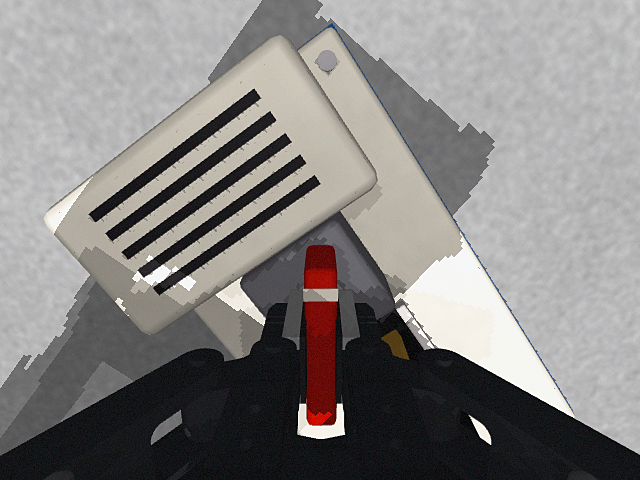

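The filter has moved with the jaw, and a sliver of gap is still in front of the pad. Continuing in small steps.

{"fn": "servo_tool", "kwargs": {
  "targets": [0,0,0,0.01,0,0,0,0.01,0,0,0,0.01,0,0,0,0.01,0,0,0,0.01]
}}

```text
time_s: 23.1
eef_pos: [0.5729, 0.1536, 0.0549]
eef_rot: [-0.222, -0.671, -0.222, 0.672]
wrist_force: [2.2, -0.1, 4.7]
opening: 0.103
```

```bash
python3 s.py
```

```text
pos [0.5729 0.1536 0.0549] F [ 2.17 -0.07  4.66] T [-0.05  -0.318  0.381] open 0.103 yaw -0.9331 tau6 [  0.184 -46.954 -25.724   0.308   0.663   0.241]
```

```bash
python3 - <<'E'
from m import *
for i in range(6):
    snap('top','t15'); o=telemetry.get_obs(); print(o['torque'].round(3),o['wrist_force'].round(1),o['joint_efforts'][[0,4,5]].round(3))
def pad(fn):
    W,im,d=cloud('top',fn)
    H,S,V=[cv2.cvtColor(im,cv2.COLOR_BGR2HSV)[...,i].astype(int) for i in range(3)]
    v,u=np.mgrid[0:480,0:640]; m=(H>22)&(H<36)&(S>150)&(V>90)&(u>225)&(u<260)&(v>260)&(v<300)
    w=V[m]; print(fn,m.sum(),u[m].mean(),v[m].mean())
    m=(H>8)&(H<20)&(S>150)&(V>90)&(u>200)&(u<250)&(v>255)&(v<300); print('  cap',m.sum(),u[m].mean(),v[m].mean())
for f in('top0','t13','t14','t15'): pad(f)
im=cv2.imread('pics/t15.png'); cv2.imwrite('pics/t15z.png',cv2.resize(im[250:310,190:290],None,fx=8,fy=8,interpolation=cv2.INTER_CUBIC))
E
```

```text
[-0.029 -0.365  0.266] [ 2.3 -0.6  5.8] [0.215 0.661 0.316]
[-0.045 -0.389  0.312] [ 2.3 -0.7  5.2] [0.294 0.659 0.367]
[ 0.011 -0.342  0.316] [ 1.4 -1.4  5.1] [0.295 0.658 0.299]
[-0.046 -0.362  0.318] [ 3.1 -0.8  5.2] [0.287 0.658 0.279]
[-0.073 -0.386  0.228] [3.3 1.2 5.2] [0.28  0.658 0.276]
[-0.062 -0.34   0.28 ] [ 2.2 -0.4  5.3] [0.277 0.658 0.276]
top0 64 239.203125 278.46875
  cap 2 214.0 267.5
t13 72 239.29166666666666 278.55555555555554
  cap 370 225.51081081081082 274.4135135135135
t14 70 239.77142857142857 278.9428571428571
  cap 373 227.00268096514745 274.89008042895443
t15 71 240.1549295774648 278.90140845070425
  cap 374 227.3048128342246 274.97860962566847
```

View pics/t15z.png

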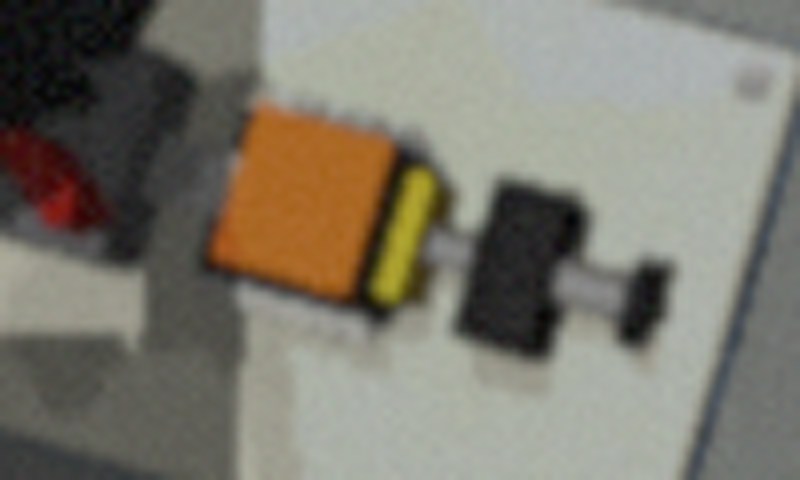

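The pad has moved back about 1.6 mm in the top view (≈8 N), and the torque rise of about 0.12 N m gives ≈8.6 N. A little more.

{"fn": "servo_tool", "kwargs": {
  "targets": [0,0,0,0.005,0,0,0,0.005,0,0,0,0.005,0,0,0,0.005,0,0,0,0.005]
}}

```text
time_s: 23.9
eef_pos: [0.5729, 0.1536, 0.0549]
eef_rot: [-0.213, -0.674, -0.213, 0.674]
wrist_force: [1.8, 0.3, 5.3]
opening: 0.107
```

```bash
python3 s.py;python3 - <<'E'
from m import *
for i in range(5):
    im,d=snap('top','t16'); o=telemetry.get_obs(); print(o['torque'].round(3),o['joint_efforts'][[0,4,5]].round(3))
    H,S,V=[cv2.cvtColor(im,cv2.COLOR_BGR2HSV)[...,i].astype(int) for i in range(3)]
    v,u=np.mgrid[0:480,0:640]; m=(H>22)&(H<36)&(S>150)&(V>90)&(u>225)&(u<260)&(v>260)&(v<300); print(m.sum(),u[m].mean(),v[m].mean())
E
```

```text
pos [0.5729 0.1536 0.0549] F [1.82 0.33 5.35] T [-0.06  -0.352  0.414] open 0.107 yaw -0.9578 tau6 [  0.177 -46.958 -25.719   0.324   0.668   0.329]
[-0.062 -0.332  0.376] [0.195 0.667 0.366]
71 240.35211267605635 278.7887323943662
[-0.045 -0.378  0.317] [0.262 0.665 0.367]
70 240.37142857142857 278.8285714285714
[ 0.01  -0.331  0.308] [0.258 0.664 0.335]
70 240.37142857142857 278.8285714285714
[-0.02  -0.318  0.336] [0.251 0.665 0.327]
70 240.37142857142857 278.8285714285714
[-0.042 -0.374  0.33 ] [0.246 0.665 0.326]
71 240.42253521126761 278.77464788732397
```

The torque is about 0.15 N m above free running (≈10–11 N), and the pad has moved about 2 mm (≈10 N). Letting go, opening only a little.

{"fn": "servo_tool", "kwargs": {
  "targets": [0,0,0,0,0,0,0,0,0,0,0,0,0,0,0,0,0,0,0,0],
  "fingers": 24
}}

```text
time_s: 24.65
eef_pos: [0.5727, 0.1536, 0.0544]
eef_rot: [-0.213, -0.674, -0.213, 0.674]
wrist_force: [-0.3, 0.2, 0.6]
opening: 0.285
```

```bash
python3 s.py; python3 -c "
from m import *
snap('wrist','w17')"
```

```text
pos [0.5727 0.1536 0.0544] F [-0.3   0.25  0.57] T [ 0.02   0.006 -0.017] open 0.285 yaw -0.9581 tau6 [ 1.7000e-02 -5.0381e+01 -2.9030e+01  2.0000e-03  1.5000e-02  1.0000e-03]
```

View pics/w17.png

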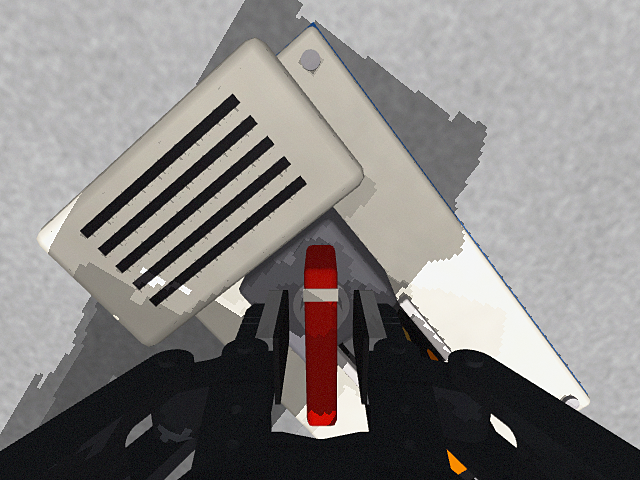

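The wing is free, with no force or torque, and it stayed in place. Raising straight up, then backing off to inspect.

{"fn": "servo_tool", "kwargs": {
  "targets": [-10,0,0,0,-20,0,0,0,-40,0,0,0,-40,0,0,0,-40,0,0,0]
}}

```text
time_s: 25.2
eef_pos: [0.5729, 0.1535, 0.207]
eef_rot: [0.213, 0.674, 0.213, -0.674]
wrist_force: [0.5, 0.6, 0.3]
opening: 0.281
```

{"fn": "servo_tool", "kwargs": {
  "targets": [0,0,40,-0.14,0,0,40,-0.14,0,0,0,-0.14,0,0,0,-0.14,0,0,0,-0.13]
}}

```text
time_s: 25.7
eef_pos: [0.5111, 0.1029, 0.2059]
eef_rot: [0.43, 0.562, 0.43, -0.561]
wrist_force: [0.1, -0.1, -0.5]
opening: 0.284
```

{"fn": "servo_tool", "kwargs": {
  "targets": [0,0,0,0,0,0,0,0,0,0,0,0,0,0,0,0,0,0,0,0]
}}

```text
time_s: 26.2
eef_pos: [0.5111, 0.1033, 0.2046]
eef_rot: [-0.428, -0.562, -0.429, 0.563]
wrist_force: [0.3, -0.2, -0.9]
opening: 0.282
```

```bash
python3 s.py; python3 - <<'E'
from m import *
im,d=snap('wrist','w18'); 
W,im,d=cloud('wrist','w18'); z=W[...,2]
H,S,V=[cv2.cvtColor(im,cv2.COLOR_BGR2HSV)[...,i].astype(int) for i in range(3)]
rect('w18',(H>5)&(H<22)&(S>150)&(abs(z-.075)<.006),.075,'orange')
m=(H>5)&(H<22)&(S>150)&(abs(z-.075)<.006); p=W[m]; a=np.c_[p[:,:2],np.ones(len(p))]; print('capz',np.median(p[:,2]),'slope',np.linalg.lstsq(a,p[:,2],rcond=None)[0])
rect('w18',((H<6)|(H>174))&(S>150)&(abs(z-.088)<.005),.088,'wing')
im,d=snap('top','t18')
H,S,V=[cv2.cvtColor(im,cv2.COLOR_BGR2HSV)[...,i].astype(int) for i in range(3)]
v,u=np.mgrid[0:480,0:640]; m=(H>22)&(H<36)&(S>150)&(V>90)&(u>225)&(u<260)&(v>260)&(v<300); print('pad',m.sum(),u[m].mean(),v[m].mean())
E
```

```text
pos [0.5111 0.1033 0.2046] F [ 0.32 -0.2  -0.9 ] T [0.061 0.019 0.002] open 0.282 yaw -0.2688 tau6 [-0.0000e+00 -3.8589e+01 -3.4354e+01 -0.0000e+00  3.0000e-03  1.7000e-02]
orange 2192 [554.8  91.9  75. ] [array([554.8,  91.6]), array([30.4, 34.5]), np.float64(74.6)]
capz 0.0751106887584226 slope [ 0.00144489 -0.01259073  0.0754054 ]
wing 1252 [568.5 151.4  88. ] [array([568. , 151.2]), array([45.5, 10.4]), np.float64(35.4)]
pad 61 240.63934426229508 278.75409836065575
```

View pics/w18.png

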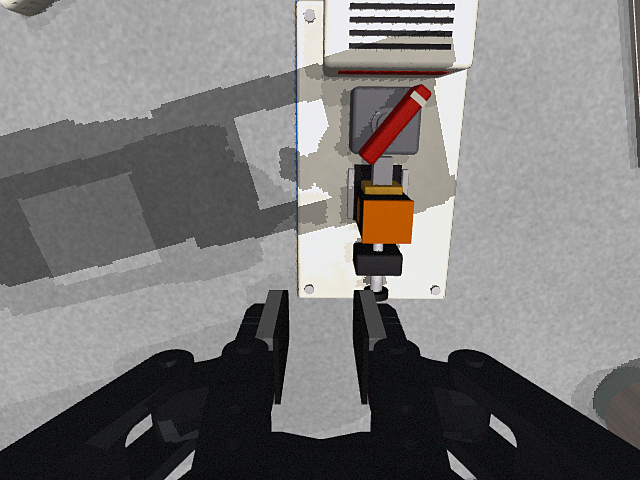

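View pics/t18.png

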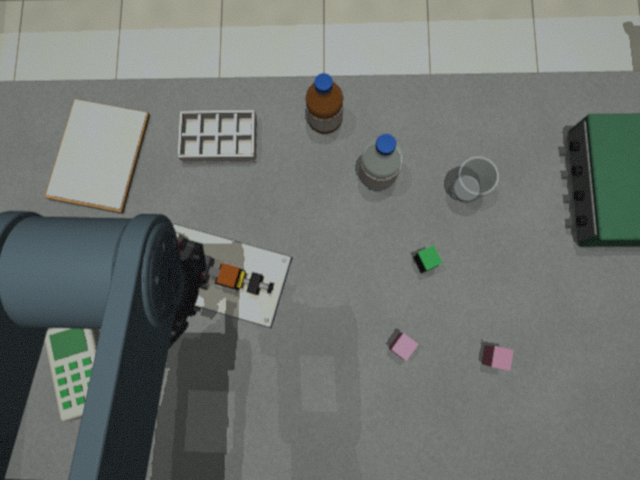

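The filter stands square (yaw within 0.02 rad), cap at 75.1 mm, and the wing stayed at its angle. The green filter, beaker and bottle haven't moved. As a last check on the squeeze, I'll measure the pad displacement from the side camera, unclamped against now.

```bash
python3 - <<'E'
from m import *
snap('side','s18')
v,u=np.mgrid[0:480,0:640]
for fn in('side0','s9','s11','s18'):
    W,im,d=cloud('side',fn)
    H,S,V=[cv2.cvtColor(im,cv2.COLOR_BGR2HSV)[...,i].astype(int) for i in range(3)]
    m=(H>22)&(H<36)&(S>130)&(u>270)&(u<310)&(v>190)&(v<225); print(fn,m.sum(),u[m].mean().round(2),v[m].mean().round(2),v[m].max(),W[m].mean(0).round(4))
P=cams.camera_params('side');K=np.array(P['intrinsics'])
def pr(x): c=np.array(P['R'])@x+np.array(P['t']); return (K@c)[:2]/c[2]
b=np.array([.5497,.0757,.05]); print(pr(b),pr(b+np.array([-.00055,-.0019,0])))
im=cv2.imread('pics/s18.png'); a=cv2.imread('pics/s11.png')
f=lambda i:cv2.resize(i[170:240,255:325],None,fx=5.5,fy=5.5,interpolation=cv2.INTER_CUBIC)
cv2.imwrite('pics/s18z.png',np.hstack([f(a),f(im)]))
E
```

```text
side0 44 284.55 207.32 212 [0.5508 0.0553 0.0688]
s9 51 284.35 207.61 212 [0.5522 0.0761 0.0494]
s11 48 284.58 207.4 212 [0.5527 0.0758 0.0503]
s18 36 284.86 207.78 212 [0.5531 0.0733 0.0513]
[283.22025764 207.64903106] [283.06020984 208.24151418]
```

View pics/s18z.png

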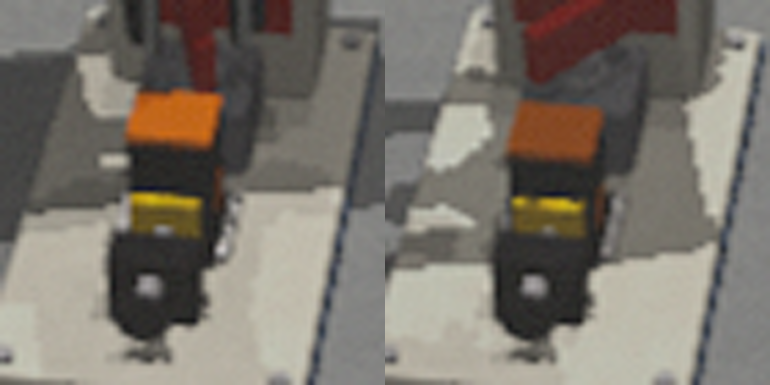

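The side view agrees: the pad has moved back about 2 to 2.6 mm. Handing in.

```bash
python3 -c "
from bench import workorder; print(workorder.hand_in())"
```

```text
the job is handed in; nothing more can be done
None
```

The orange-capped filter is clamped in the bay at roughly 10 to 11 N, everything is let go, and I handed the job in at about 26 s. The hand-in gave no verdict.

**What I did:** I set the filter on the bay floor, let go of it and backed off. I then turned the wing clockwise 0.98 rad, released it with a small opening and raised the arm clear.

**Last checks:**
- **Filter position:** the cap is at 75.1 mm, and the tilt (about 0.013 rad) and skew to the guides (about 0.01 rad) are well within limits. The filter sits at about y = -14.6 mm in the stage frame.
- **Clamp force:** the torque ended about 0.15 N m above free running, which means about 11 N. The pad had moved about 2 mm in the top view (about 10 N) and 2 to 2.6 mm in the side view (10–13 N).
- **Knob:** the wing stayed at the angle where I left it. The arm felt no force or torque after letting go.
- **Other items:** the green-capped filter, beaker, bottle and pink look-alikes look unmoved in the top view.

**What disagreed:**
- **Fingertip position:** the fingertips are about 13 mm behind the tool point in the pictures, not 25 mm ahead as stated. My first grip on the wing closed on nothing above it, without moving it. I went 28 mm lower and gripped again. The filter must have been held only near its cap, but it lifted and set down cleanly.
- **Clamp force from geometry:** a rough estimate from the jaw and pad positions gave only about 5 N. It is uncertain by at least a millimetre (5 N), so I went by the torque and the pad movement.
- **Side forces:** while turning I felt up to 4.5 N sideways and about 6 N upwards, and I never found the cause of the upward force. Both went away on release. The pictures showed no contact with the lamp.

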